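Stir the nuts, then cap the grinder and hold it at pulse

ROBOT

A 6-joint arm with a two-finger parallel gripper is mounted at the origin on the work surface. World frame = base frame: x ahead of the robot, y to its left, z up, the work surface at z = 0. Lengths are in m, angles in rad, forces in N, time in s.
With the tool pointing down it reaches from about 0.35 to 0.975 m from the base axis. Payload 4.9 kg.
Tool frame: the origin (TCP) lies on the front face of the gripper's body, between the roots of the fingers; the fingertips stand 73 mm ahead of it and the grasp point (between the pads) lies 54 mm ahead of it (tip_extent is the distance from the TCP to the fingertips, in m); y points along the fingers, x is the direction in which the jaws open and shut, and the axes are right-handed (so a half turn about y gives the same grasp; the last joint's range is limited). The gripper opens to 85 mm and grips with 20 to 120 N. Pads are 22 mm wide; open, the fingers measure 114 mm over their backs; the gripper's body (76 mm by 85 mm) begins 54 mm behind the grasp point. The pads swing forward as they close: fully open they stand 13 mm farther back than shut.
Start: joints at [1.154, 0.053, 1.613, -0, 1.476, -0.119], TCP at [0.183, 0.597, 0.304] pointing down, gripper open.
Joint ranges: [-3.01, 3.01], [-1.01, 2.22], [0.06, 2.58], [-1.02, 4.17], [0.09, 2.62], [-3.14, 3.14]. Speed limits (rad/s): [2.57, 2.57, 3.14, 3.14, 3.14, 3.14].

INTERFACE

Orientations are given as a unit quaternion [w, x, y, z].
In Python, from plant import state, grab_frame, camera_info, job_done, tip_extent gives the robot as it stands.
- The arm moves only by the tool carry_out, never from a script. Its argument "rows" is a list that holds one entry, the list of rows, each a list of 7 numbers: the turn, a rotation vector about the world's x, y, z as a fraction of full scale, then the shift along the world's x, y, z as a fraction of full scale, then the finger opening in mm, from 0 to 85.4. A call has 1 to 5 rows; each row shifts and turns the commanded pose from where the row before left it; what a row does not reach is not made up. Full scale, the value 1, is 40 mm for a shift and 4 degrees for a turn. A row lasts 1/10 s, in which the tool goes at most 50 mm and 8.59 degrees, less where a joint would pass 70% of its speed; a pose out of reach is approached as far as the arm can. A call with a number of a shift or a turn outside -1 to 1 is refused whole. A call with a gripper value outside its range is refused whole. The fingers move at their own pace and stop on an object; the grip force is fixed at half the most. Time passes only in rows, so rows that do not move let the fingers close. It gives the time, the measured TCP pose, the force and the opening at its end, in the units of the state.
- state(): the state, without advancing time (a new reading comes with each control period).
- grab_frame(name): name is "scene" or "top"; returns the picture (384x512x3 uint8, blue, green, red); there is no depth.
- camera_info(name): a dict with "intrinsics" (3x3 intrinsics, pixels), "xyz" and "rotation" of the camera in the world. Camera axes: x right, y down, z forward; pixel columns grow to the right and rows downward; lengths in m; the calibration is good to about 2 mm. A picture is of the moment at which its call begins. camera_info takes no time and is no camera call.
- job_done(): hands the job in, once; it reports no verdict.
The state is a dict: "time": time; "joint_pos": joint angles; "joint_vel": joint speeds; "joint_efforts": joint torques, N m; "tool_pos": TCP position; "tool_rot": TCP orientation; "contact_force": force on the tool from outside, world axes, zero at the start; "ft_torque": the same for the moment, N m; "gripper_width": opening from 0.0 (shut) to 1.0 (fully open).
Only numpy, scipy, OpenCV 4.12 (cv2) and the standard library are available. Lean on these libraries where they do the work, as an engineer would, in place of code of your own. Each camera call takes 0.05 s, during which the arm holds its last target.

TASK

The hazelnuts have settled to one side of the grinder's cup: stir them round with the wooden stick until every nut has clearly shifted from where it lay (keep them all in the cup), and stand the stick back in the hole of its wooden stand. Then lower the twist lid onto the grinder with its bar in line with the long entry ribs so that its lugs drop fully home through the gaps, and turn it clockwise, seen from above, half-way to the lock, until the bar points at the round studs; never let it go on to click into the lock. The lid is sprung and must be held there, so finish while the gripper is still holding it steady at the studs, and leave everything else on the counter where it is.

Things in the scene. Friction and masses are not known exactly. Their poses are not given: they have to be found in the camera images.
- grinder: Electric nut grinder, a steel cylinder 112 mm across, fixed to the counter. Origin: on its upright axis at counter level, z up. Its top is an open cup ringed by the bayonet collar (outer radius 54 mm, top 151 mm high). Black marks stand out round the collar: long narrow entry ribs at this frame's +x and -x sides, round studs (pulse) and wide square blocks (lock) farther clockwise
- cup_floor (a point): centre of the grinder cup's flat floor, 85 mm above the counter, axes as the grinder's. The floor is 31 mm in radius, its rim slopes up (60 deg) to the cup's wall, 38 mm in radius; mouth 137 mm up. Hub 7 mm in radius and 12 mm high in the middle, blade 30 mm tip to tip, under 8 mm high. A stick 22 to 28 mm from the axis pushes the nuts along
- collar (a point): point on the grinder's axis at the height of the shelf round the cup's mouth (137 mm up, radius 38 to 49 mm), axes as the grinder's. Above it the bayonet lip (inner radius 42 mm, underside 8 mm and top 14 mm above this point) has two gaps 20 mm wide, at +x and -x, under which the lid's lugs rest on the shelf when home. Counterclockwise turning is soon blocked
- pulse_stud (a point): the round stud 12 mm high and 9 mm across that marks half-way, on the collar's outside 58 mm from the axis, 0.55 rad clockwise (seen from above) of the +x entry rib; its twin is opposite. The lock blocks are 1.10 rad clockwise of the ribs: from about 0.80 rad the lugs ride over sprung noses, and by 1.10 rad they have clicked in behind them
- switch_ring (a joint): sprung switch ring under the lip, rad: 0 at rest, grows as the seated lid turns clockwise and pushes it, stops at 1.06. A lid entered squarely turns freely for about 0.10 rad first, so its turn is this plus 0.10 (at the studs about 0.45; locked above 0.9). It resists with 0.06 N m at 0 to 0.11 N m at the lock and turns the lid back if let go
- lid_grip (a point): centre of the lid's grip, an upright bar 64 mm long (along this frame's x), 18 mm thick (along y) and 42 mm high, on a round disc 108 mm across and 6 mm thick whose top is 21 mm below this point. Grey plastic, 120 to 200 g, standing on the counter. Lid fully home: this point is on the grinder's axis, 180 mm above the counter. A half turn makes no difference
- lid_foot (a point): centre of the flat underside of the same lid's plug (80 mm across, 16 mm high, chamfered), 43 mm below the centre of the bar. Two round lugs, 12 mm wide and 6 mm thick, stand out at the plug's foot to 47 mm from the axis, under the two ends of the bar. On the grinder the plug has 2 mm of play all round and each lug 4 mm to either side in its gap
- nut1: shelled hazelnut, a ball 16 mm in diameter, 10 g, smooth, on the floor of the grinder's cup; origin at its centre. The five nuts lie about 24 mm from the cup's axis, some 1.05 rad apart, and leave one wide gap, between nut5 and nut1, about 1.05 rad clockwise (seen from above) of the grinder's +x side
- nut2: another such nut
- nut3: another such nut
- nut4: another such nut
- nut5: another such nut
- stick_grip (a point): Round wooden stirring stick, 10 mm in diameter, 145 mm long, 20 g, standing upright in the stand. This point is on its axis, 105 mm above its foot and 40 mm below its top: the place to grip it; z runs along the stick, up
- stick_foot (a point): centre of the flat lower end of the same stick (chamfered)
- stand: Wooden block 64 x 64 x 50 mm, fixed to the counter, with one upright round hole in the middle, 16 mm in diameter and 42 mm deep, in which the stick stands. Origin: under its centre, on the hole's axis, at counter level; the hole's floor is 8 mm above it
- press_frame: bystander: aluminium pressing frame, an open rectangle 80 x 180 x 50 mm, loose
- black_plate: bystander: black ceramic plate, 170 mm in diameter, 18 mm high, loose
- sauce_dish: bystander: small white dish, 76 mm in diameter, 22 mm high, loose
- tea_cup: bystander: blue tea cup, 72 mm in diameter, 62 mm high, loose
- vinegar_bottle: bystander: amber bottle, 60 mm in diameter, 190 mm high, loose
- canister_door (a joint): bystander: swing door of the clear acrylic canister at the right side of the counter, 0 = shut, rad
Not all that is in view belongs to the job. What is meant by the part that bears lid_grip is not turquoise, and is the smaller of those in its own colour. Of the things shaped like the stand, the wooden one is meant.

How it is judged:
On the way, in this order (a step that is already met when the one before it is completed fails the run):
1. the nuts stirred with the held stick: its foot low in the cup and every nut more than 12 mm from where it lay (z of stick_foot in the frame of grinder below 0.108 m and horizontal distance between stick_foot and grinder below 0.038 m and contact force between the fingers and stick above 0.5 N and distance of each of nut1, nut2, nut3, nut4, nut5 from where it was at the start of the episode above 0.012 m).
2. the stick stands in the hole of its stand again, let go (height (world z) of stick_foot below 0.016 m and horizontal distance between stick_foot and stand below 0.007 m and contact force between the fingers and stick below 0.1 N), for 0.2 s.
3. the lid fully home on the grinder, its lugs on the shelf, before it is turned (z of lid_grip in the frame of grinder below 0.183 m and horizontal distance between lid_grip and grinder below 0.005 m and angle between the x axis of lid_grip and the x axis of grinder, either way round below 0.25 rad).
At the end, for the whole second after the job is handed in: Lid fully home (4 mm of height, 5 mm of the axis, 0.08 rad of level), turned 0.55 rad (within 0.17) from the entry ribs against the sprung switch ring, at rest, still gripped; the stick stands in the hole of its stand; all five nuts are in the cup (z of lid_grip in the frame of grinder below 0.184 m and horizontal distance between lid_grip and grinder below 0.005 m and angle between lid_grip's own z axis and vertical below 0.08 rad and angle between the x axis of lid_grip and the x axis of grinder, either way round between 0.38 and 0.72 rad and value of joint switch_ring between 0.2 and 0.72 rad and angular speed of lid below 0.1 rad/s and contact force between the fingers and lid above 1 N and height (world z) of stick_foot below 0.016 m and horizontal distance between stick_foot and stand below 0.007 m and height (world z) of each of nut1, nut2, nut3, nut4, nut5 above 0.085 m); the arm keeps its last pose, push and grip.
It fails at once if the lid was turned on into the lock (value of joint switch_ring above 0.9 rad).
It fails at once if a nut left the cup (horizontal distance between any of nut1, nut2, nut3, nut4, nut5 and grinder above 0.045 m).
It fails at once if a bystander was disturbed (distance of any of press_frame, black_plate, sauce_dish, tea_cup, vinegar_bottle from where it was at the start of the episode above 0.03 m or value of joint canister_door above 0.2 rad).
It also fails if it takes over 72 s, if anything falls off the work surface, if the arm or the gripper's body presses on something with over 40 N, if the wrist force passes 120 N, or if a joint passes its speed limit or range.

## Working session

There is one attempt and no reset: what is moved stays moved. The work goes in short steps, Python scripts to look and compute and a tool call to move; the robot and the scene stay as the last step left them, time stands still between calls to the robot, and variables do not carry over. Pictures are saved under pics/ and viewed, and the job is handed in when it is done.

Besides the shell and the picture viewer there is one more tool, called after "Emit:" by a JSON object that holds its "api" and its "payload", one argument or row to a line. carry_out: Moves the arm, as the interface text tells. Shift numbers are shares of 40 mm and turn numbers shares of 4 degrees, none past 1 either way. Its arguments: {"type":"object","properties":{"rows":{"type":"array"}},"required":["rows"]}

```bash
ls; mkdir -p pics; python3 - <<'E'
from plant import *
import cv2,json
for n in("scene","top"):
    cv2.imwrite(f"pics/{n}0.png",grab_frame(n)); c=camera_info(n); print(n,c)
print(state(), tip_extent)
E
```

```text
pics
scene {'intrinsics': array([[414.62923   ,   0.        , 250.49473992],
       [  0.        , 414.62923   , 183.93110205],
       [  0.        ,   0.        ,   1.        ]]), 'xyz': array([1.15292578, 0.14083506, 1.10555984]), 'rotation': array([-0.18551995,  0.61502466,  0.73580542, -0.21428346])}
top {'intrinsics': array([[428.92783884,   0.        , 259.68057387],
       [  0.        , 428.92783884, 190.16789044],
       [  0.        ,   0.        ,   1.        ]]), 'xyz': array([0.28378119, 0.04699977, 1.31566349]), 'rotation': array([-0.07683829,  0.71309104, -0.69318043,  0.07139981])}
{'time': 0.1, 'joint_pos': array([ 1.15397423e+00,  5.33149225e-02,  1.61413582e+00, -5.28311568e-06,
        1.47596801e+00, -1.19025352e-01]), 'joint_vel': array([ 1.88270146e-04, -5.95298299e-05, -3.89863845e-03, -2.41749092e-03,
       -1.64719609e-03,  6.50436568e-04]), 'joint_efforts': array([ 1.18007074e-04, -3.94903457e+01, -3.71363604e+01, -7.35356139e-05,
        3.92525093e-03,  1.64007218e-05]), 'tool_pos': array([0.18323105, 0.59710449, 0.30278335]), 'tool_rot': array([-0.5683206 ,  0.5689626 ,  0.41973295, -0.4208533 ]), 'contact_force': array([-0.23798223, -0.89240906, -0.68882533]), 'ft_torque': array([-0.0014192 ,  0.00522918, -0.01933907]), 'gripper_width': 0.9997275446029739} 0.0726
```

View pics/scene0.png

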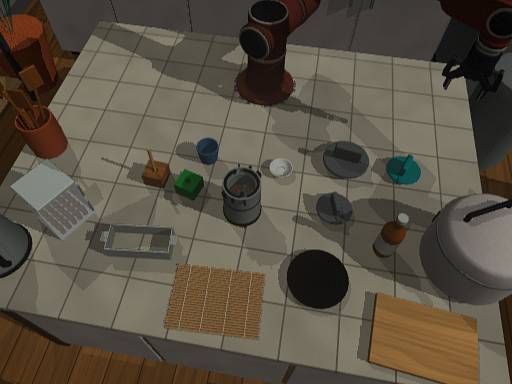

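View pics/top0.png

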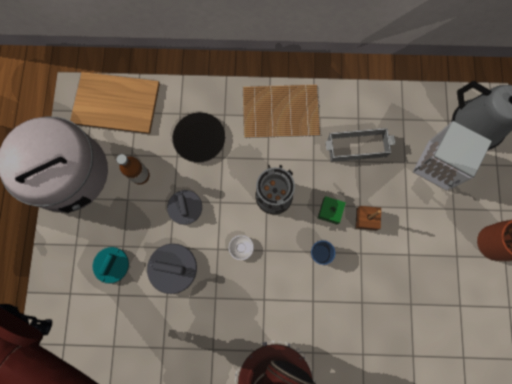

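The lid candidates in the top view are a small grey one (184,207), a large grey one (172,268) and a turquoise one (111,266). The smaller grey one fits. There are two stands, green (332,210) and wooden with the stick (369,217), and I want the wooden one. Next I'll check both in enlarged crops.

```bash
cat > h.py <<'E'
import numpy as np, cv2
from scipy.spatial.transform import Rotation as R
from plant import *
def cam(n):
    c=camera_info(n); q=np.array(c['rotation']); M=R.from_quat([q[1],q[2],q[3],q[0]]).as_matrix()
    return np.array(c['intrinsics']),np.array(c['xyz']),M
def proj(n,P):
    K,t,M=cam(n); p=(np.atleast_2d(P)-t)@M; p=p@K.T; return p[:,:2]/p[:,2:]
def ray(n,u,v,z):
    K,t,M=cam(n); d=M@np.linalg.inv(K)@[u,v,1]; return t+d*(z-t[2])/d[2]
def tri(us,ut):
    A=[];b=[]
    A=np.zeros((3,3));b=np.zeros(3)
    for n,(u,v) in(("scene",us),("top",ut)):
        K,t,M=cam(n); d=M@np.linalg.inv(K)@[u,v,1]; d/=np.linalg.norm(d)
        P=np.eye(3)-np.outer(d,d);A+=P;b+=P@t
    return np.linalg.solve(A,b)
def crop(img,u,v,r,s,name):
    u0,v0=max(0,int(u-r)),max(0,int(v-r)); c=img[v0:int(v+r),u0:int(u+r)]
    c=cv2.resize(c,None,fx=s,fy=s,interpolation=cv2.INTER_CUBIC); 
    for k in range(0,c.shape[1],10*s): cv2.putText(c,str(u0+k//s),(k,8),0,.3,(0,255,255));cv2.line(c,(k,10),(k,14),(0,255,255))
    for k in range(0,c.shape[0],10*s): cv2.putText(c,str(v0+k//s),(0,k+4),0,.3,(0,255,255))
    return c
def tcp():
    s=state(); q=s['tool_rot']; return s['tool_pos'],R.from_quat([q[1],q[2],q[3],q[0]]).as_matrix(),s
E
python3 - <<'E'
from h import *
t=cv2.imread('pics/top0.png');s=cv2.imread('pics/scene0.png')
a=np.hstack([crop(t,274,190,30,6,0),crop(t,184,207,30,6,0)]); cv2.imwrite('pics/c1.png',a)
a=np.hstack([crop(t,355,214,30,6,0),crop(s,165,175,30,6,0)]); cv2.imwrite('pics/c2.png',a)
a=np.hstack([crop(s,241,190,34,6,0),crop(s,334,207,30,6,0)[:360]]) if 0 else crop(s,241,190,36,8,0); cv2.imwrite('pics/c3.png',a)
cv2.imwrite('pics/c4.png',crop(s,334,207,30,9,0))
E
```

```text
(no output)
```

View pics/c1.png

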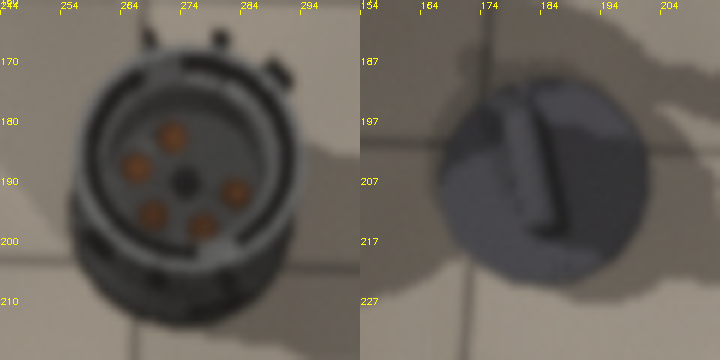

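View pics/c2.png

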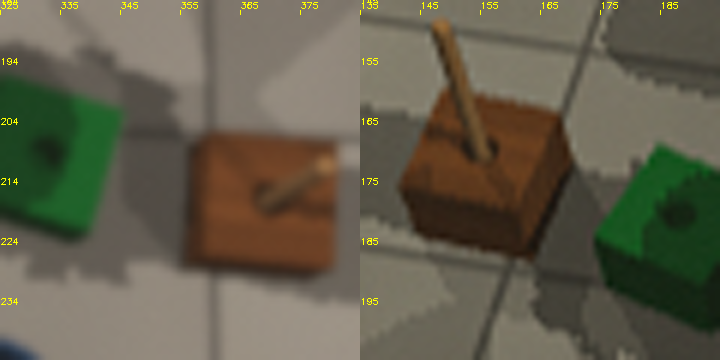

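View pics/c3.png

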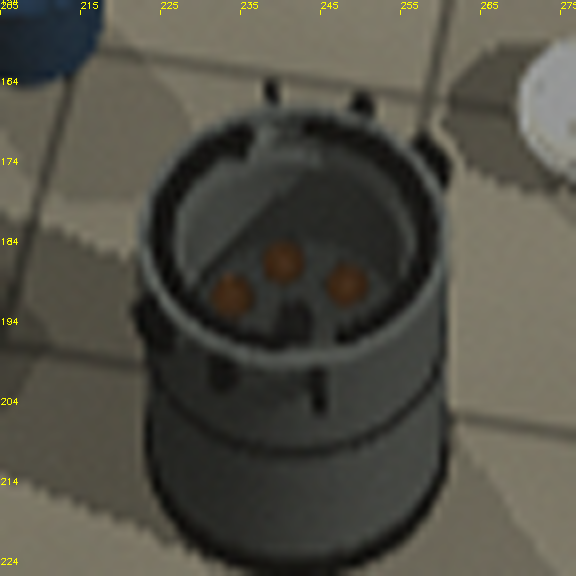

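View pics/c4.png

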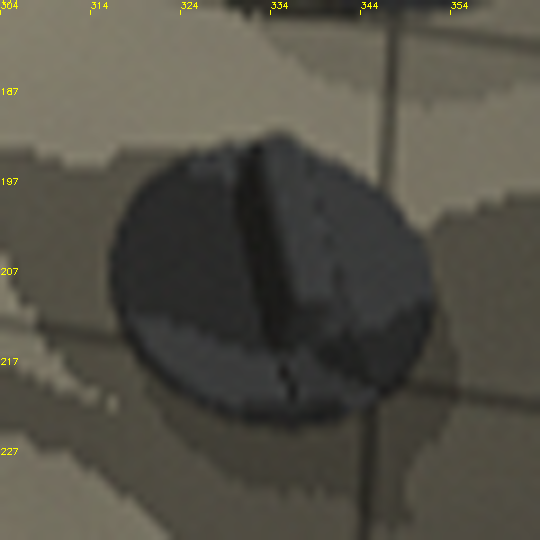

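```bash
python3 - <<'E'
from h import *
print('cam axes',[cam(n)[2][:,2].round(3) for n in('scene','top')])
g=lambda x,y,s,u0,v0:(u0+x/s,v0+y/s)
print('grinder',ray('top',275.7,186.8,.151),ray('scene',241.8,183.5,.151),tri((241.8,183.5),(275.7,186.8)))
# lid disc centre top z: foot on counter, grip .043, disc top .022
print('lid disc', ray('top',154+544/6-0 if 0 else 154+(543-360)/6,177+180/6,.019), ray('scene',304+271/9,177+280/9,.019))
# stick top / hole
print('stick top',tri((135+(440-360)/6,145+28/6),(325+325/6,184+165/6)))
print('hole',ray('top',325+265/6,184+197/6,.05),ray('scene',135+(482-360)/6,145+150/6,.05))
E
```

```text
cam axes [array([-0.537, -0.087, -0.839]), array([ 0.208,  0.011, -0.978])]
grinder [0.54271375 0.01537225 0.151     ] [0.54558898 0.01801391 0.151     ] [0.54337384 0.01640708 0.14736859]
lid disc [0.5008328  0.29009618 0.019     ] [0.49824687 0.29117824 0.019     ]
stick top [ 0.48087175 -0.26901764  0.15245038]
hole [ 0.48142057 -0.26711649  0.05      ] [ 0.48073081 -0.26717836  0.05      ]
```

```bash
cat > ov.py <<'E'
from h import *
def circ(c,r,z): a=np.linspace(0,2*np.pi,73); return np.c_[c[0]+r*np.cos(a),c[1]+r*np.sin(a),0*a+z]
def overlay(img,n,polys,u,v,r,s):
    u0,v0=int(u-r),int(v-r); c=cv2.resize(img[v0:int(v+r),u0:int(u+r)],None,fx=s,fy=s,interpolation=cv2.INTER_CUBIC)
    for P,col in polys:
        q=((proj(n,P)-[u0,v0]+.5)*s); cv2.polylines(c,[np.round(q*16).astype(int)],False,col,1,cv2.LINE_AA,4)
    return c
E
python3 - <<'E'
from ov import *
t=cv2.imread('pics/top0.png');s=cv2.imread('pics/scene0.png')
g=np.array([.544,.0165]);yg=np.radians(18)
Y=(0,255,255);G=(0,255,0);Rd=(0,0,255)
def pt(c,a,r,z): return [c[0]+r*np.cos(a),c[1]+r*np.sin(a),z]
P=[(circ(g,.054,.151),Y),(circ(g,.042,.151),G),(circ(g,.056,0),Rd)]
for k in(0,np.pi):
  for d,col in((0,Rd),(-.55,G),(-1.1,(255,0,0))): P.append((np.array([pt(g,yg+k+d,.05,.145),pt(g,yg+k+d,.064,.145)]),col))
a=np.hstack([overlay(t,'top',P,276,190,32,6),overlay(s,'scene',P,241,192,32,6)]);cv2.imwrite('pics/o1.png',a)
l=np.array([.4995,.2905])
for nm,yl in(('',0),):
  yl=np.radians(15)
  ex=np.array([np.cos(yl),np.sin(yl)]);ey=np.array([-ex[1],ex[0]])
  b=[np.r_[l+sx*.032*ex+sy*.009*ey,.064] for sx,sy in((1,1),(1,-1),(-1,-1),(-1,1),(1,1))]
  P=[(circ(l,.054,.022),Y),(np.array(b),G)]
  a=np.hstack([overlay(t,'top',P,184,207,32,6),overlay(s,'scene',P,334,207,32,6)]);cv2.imwrite('pics/o2.png',a)
h=np.array([.481,-.267]);P=[(circ(h,.008,.05),Y),(circ(h,.005,.153),G)]
a=np.hstack([overlay(t,'top',P,369,215,32,6),overlay(s,'scene',P,158,170,32,6)]);cv2.imwrite('pics/o3.png',a)
E
```

```text
(no output)
```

View pics/o1.png

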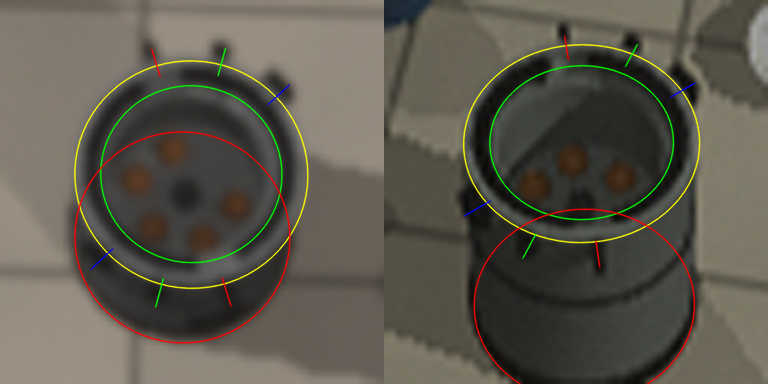

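View pics/o2.png

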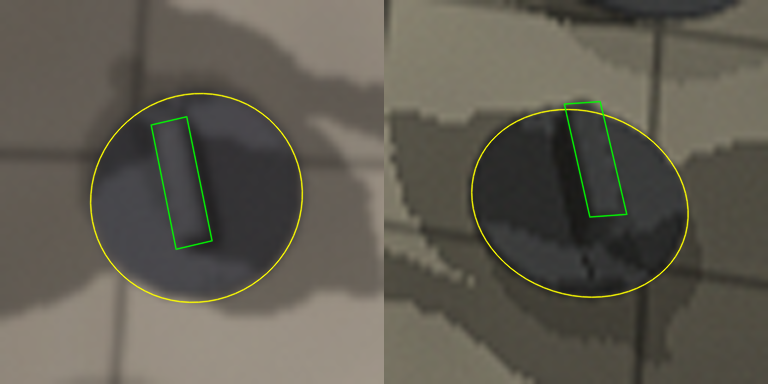

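View pics/o3.png

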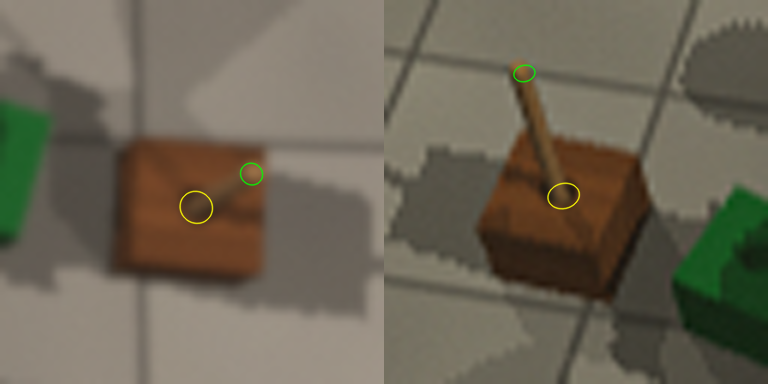

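```bash
python3 - <<'E'
from ov import *
p,M,s=tcp(); print(p,M.round(3),s['time'])
print('x yaw',np.degrees(np.arctan2(M[1,0],M[0,0])))
t=cv2.imread('pics/top0.png')
for nm,uv in dict(bottle=(131,165),dish=(240,247),cup=(323,252),plate=(199,137)).items(): print(nm,ray('top',*uv,0.03))
E
```

```text
[0.18323105 0.59710449 0.30278335] [[ 0.293 -0.001 -0.956]
 [ 0.956 -0.002  0.293]
 [-0.002 -1.     0.   ]] 0.1
x yaw 72.93754306577195
bottle [0.62651384 0.46305279 0.03      ]
dish [0.38288221 0.11459393 0.03      ]
cup [ 0.3751338  -0.13255271  0.03      ]
plate [0.72355433 0.25695405 0.03      ]
```

Emit:
{"api": "carry_out", "payload": {
  "rows": [
    [[0,0,0,0.5,-0.75,0,85],[0,0,0,0.5,-0.75,0,85],[0,0,0,0.5,-0.75,0,85],[0,0,0,0.5,-0.75,0,85],[0,0,0,0.5,-0.75,0,85]]
  ]
}}

```text
time: 0.6
tool_pos: [0.2837, 0.4461, 0.3033]
tool_rot: [-0.568, 0.569, 0.42, -0.421]
contact_force: [0.0, -0.3, -0.6]
gripper_width: 1.001
```

Emit:
{"api": "carry_out", "payload": {
  "rows": [
    [[0,0,0,0.5,-0.75,0,85],[0,0,0,0.5,-0.75,0,85],[0,0,0,0.5,-0.75,0,85],[0,0,0,0.5,-0.75,0,85],[0,0,0,0.5,-0.75,0,60]]
  ]
}}

```text
time: 1.1
tool_pos: [0.3837, 0.2961, 0.3035]
tool_rot: [0.569, -0.569, -0.42, 0.421]
contact_force: [1.1, -0.5, 0.4]
gripper_width: 0.851
```

Emit:
{"api": "carry_out", "payload": {
  "rows": [
    [[0,0,0,0.4,-0.9,0,60],[0,0,0,0.4,-0.9,0,60],[0,0,0,0.2,-0.95,0,60],[0,0,0,0.1,-0.95,0,60],[0,0,0,0.1,-0.95,0,60]]
  ]
}}

```text
time: 1.6
tool_pos: [0.4312, 0.1099, 0.3034]
tool_rot: [0.569, -0.569, -0.42, 0.421]
contact_force: [0.6, -0.0, 0.1]
gripper_width: 0.698
```

Emit:
{"api": "carry_out", "payload": {
  "rows": [
    [[0,0,0,0.12,-0.95,0,60],[0,0,0,0.12,-0.95,0,60],[0,0,0,0.12,-0.95,0,60],[0,0,0,0.12,-0.95,0,60],[0,0,0,0.12,-0.95,0,60]]
  ]
}}

```text
time: 2.1
tool_pos: [0.455, -0.0801, 0.3035]
tool_rot: [0.569, -0.569, -0.42, 0.42]
contact_force: [0.1, 0.3, 0.6]
gripper_width: 0.702
```

Emit:
{"api": "carry_out", "payload": {
  "rows": [
    [[0,0,0,0.12,-0.95,0,60],[0,0,0,0.12,-0.95,0,60],[0,0,0,0.12,-0.95,0,60],[0,0,0,0.12,-0.95,0,60],[0,0,0,0.12,-0.87,0,60]]
  ]
}}

```text
time: 2.6
tool_pos: [0.4791, -0.267, 0.3033]
tool_rot: [0.569, -0.569, -0.42, 0.42]
contact_force: [0.5, -0.1, 0.2]
gripper_width: 0.703
```

```bash
python3 - <<'E'
from ov import *
print(tcp()[0])
t=grab_frame('top');s=grab_frame('scene');cv2.imwrite('pics/t2.png',t);cv2.imwrite('pics/s2.png',s)
h=np.array([.481,-.267]);P=[(circ(h,.008,.05),(0,255,255)),(circ(h,.005,.153),(0,255,0))]
a=np.hstack([overlay(t,'top',P,369,215,32,6),overlay(s,'scene',P,158,150,32,6)]);cv2.imwrite('pics/o4.png',a)
E
```

```text
[ 0.47908147 -0.26700433  0.30330522]
```

View pics/o4.png

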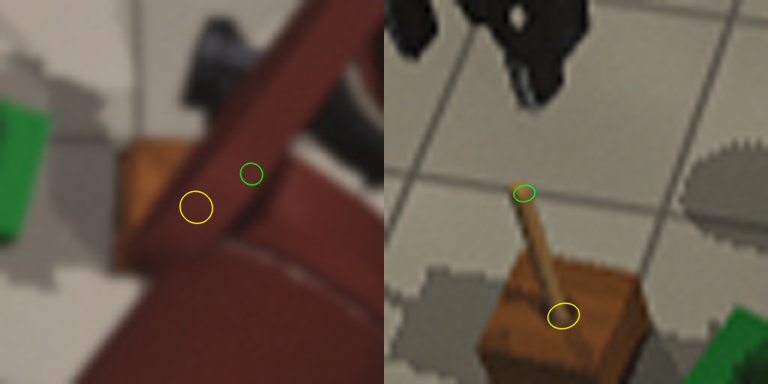

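Emit:
{"api": "carry_out", "payload": {
  "rows": [
    [[0,0,0,0.04,0,-0.8,60],[0,0,0,0,0,-0.8,60],[0,0,0,0,0,-0.8,60],[0,0,0,0,0,-0.7,60],[0,0,0,0,0,-0.3,60]]
  ]
}}

```text
time: 3.2
tool_pos: [0.4793, -0.2633, 0.1641]
tool_rot: [0.571, -0.566, -0.42, 0.421]
contact_force: [0.3, 0.5, 0.4]
gripper_width: 0.704
```

Emit:
{"api": "carry_out", "payload": {
  "rows": [
    [[0,0,0,0,0,0,10],[0,0,0,0,0,0,3],[0,0,0,0,0,0,3],[0,0,0,0,0,0,3],[0,0,0,0,0,0,3]]
  ]
}}

```text
time: 3.7
tool_pos: [0.4818, -0.2665, 0.1701]
tool_rot: [-0.567, 0.57, 0.42, -0.42]
contact_force: [-1.1, -2.4, 4.0]
gripper_width: 0.098
```

```bash
python3 - <<'E'
from ov import *
p,M,S=tcp();print(p,S['gripper_width'],S['contact_force'])
s=grab_frame('scene');cv2.imwrite('pics/s3.png',s)
cv2.imwrite('pics/c5.png',crop(s,158,150,35,10,0))
E
```

```text
[ 0.48181227 -0.26649811  0.17008403] 0.09795917781261282 [-1.0526211  -2.38528524  3.99767264]
```

View pics/c5.png

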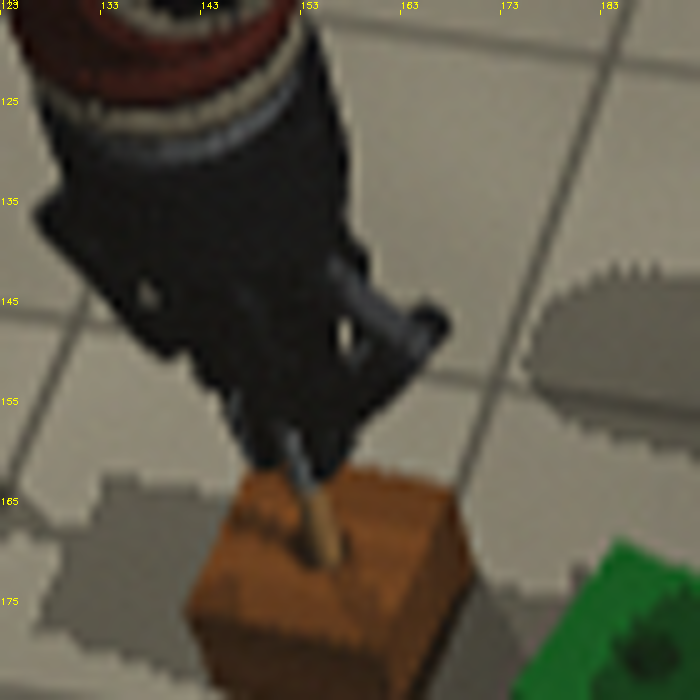

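Emit:
{"api": "carry_out", "payload": {
  "rows": [
    [[0,0,0,0,0,0.3,3],[0,0,0,0,0,0.5,3],[0,0,0,0,0,0.9,3],[0,0,0,0,0,0.9,3],[0,0,0,0,0,0.9,3]]
  ]
}}

```text
time: 4.25
tool_pos: [0.4806, -0.2646, 0.3091]
tool_rot: [0.569, -0.568, -0.421, 0.42]
contact_force: [0.2, -0.3, -0.2]
gripper_width: 0.102
```

Emit:
{"api": "carry_out", "payload": {
  "rows": [
    [[0,0,0,0,0,0.6,3],[0,0,0,0,0,0.2,3],[0,0,0,0,0,0,3]]
  ]
}}

```text
time: 4.55
tool_pos: [0.4812, -0.2652, 0.341]
tool_rot: [-0.568, 0.569, 0.421, -0.42]
contact_force: [0.6, 0.2, -0.6]
gripper_width: 0.101
```

```bash
python3 - <<'E'
from ov import *
p,M,S=tcp();print(p,S['gripper_width'],S['contact_force'],S['time'])
s=grab_frame('scene');t=grab_frame('top');cv2.imwrite('pics/s4.png',s);cv2.imwrite('pics/t4.png',t)
f=p-[0,0,.162]; u=proj('scene',f)[0];w=proj('top',f)[0];print(u,w)
P=[(np.array([p-[0,0,.06],f]),(0,255,0)),(circ(f,.005,f[2]),(0,255,255))]
cv2.imwrite('pics/c6.png',np.hstack([overlay(s,'scene',P,u[0],u[1]-8,32,6),overlay(t,'top',P,w[0],w[1],32,6)]))
E
```

```text
[ 0.48122691 -0.26521022  0.34104141] 0.10085430041110759 [ 0.62201753  0.23714523 -0.61183083] 4.55
[147.59888149 144.17639163] [380.25024507 209.76940907]
```

View pics/c6.png

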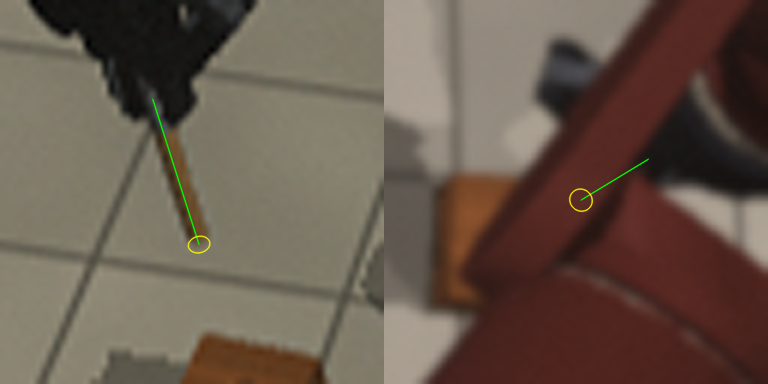

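Emit:
{"api": "carry_out", "payload": {
  "rows": [
    [[0,0,0,0.15,0.5,0,3],[0,0,0,0.25,0.8,0,3],[0,0,0,0.28,0.95,0,3],[0,0,0,0.28,0.95,0,3],[0,0,0,0.28,0.95,0,3]]
  ]
}}

```text
time: 5.15
tool_pos: [0.53, -0.0976, 0.337]
tool_rot: [0.57, -0.567, -0.419, 0.421]
contact_force: [1.0, 0.7, 0.2]
gripper_width: 0.098
```

Emit:
{"api": "carry_out", "payload": {
  "rows": [
    [[0,0,0,0.28,0.95,0,3],[0,0,0,0.25,0.75,0,3],[0,0,0,0.25,0.7,0,3],[0,0,0,0,0,0,3],[0,0,0,0,0,0,3]]
  ]
}}

```text
time: 5.65
tool_pos: [0.5612, -0.0028, 0.3375]
tool_rot: [0.569, -0.567, -0.42, 0.422]
contact_force: [-0.4, 0.3, -0.8]
gripper_width: 0.105
```

```bash
python3 - <<'E'
from ov import *
p,M,S=tcp();print(p,S['gripper_width'],S['contact_force'],S['time'])
s=grab_frame('scene');t=grab_frame('top');cv2.imwrite('pics/s5.png',s);cv2.imwrite('pics/t5.png',t)
f=p-[0,0,.162]; u=proj('scene',f)[0];w=proj('top',f)[0];print(u,w)
P=[(np.array([p-[0,0,.06],f]),(0,255,0)),(circ(f,.005,f[2]),(0,255,255)),(circ([.5435,.016],.042,.151),(255,0,255))]
cv2.imwrite('pics/c7.png',np.hstack([overlay(s,'scene',P,u[0],u[1],32,6),overlay(t,'top',P,w[0],w[1],32,6)]))
E
```

```text
[ 0.56115809 -0.00284833  0.33749674] 0.10495054029445182 [-0.42804819  0.27919862 -0.8008842 ] 5.65
[232.99105854 182.1360724 ] [282.79336163 178.4562774 ]
```

View pics/c7.png

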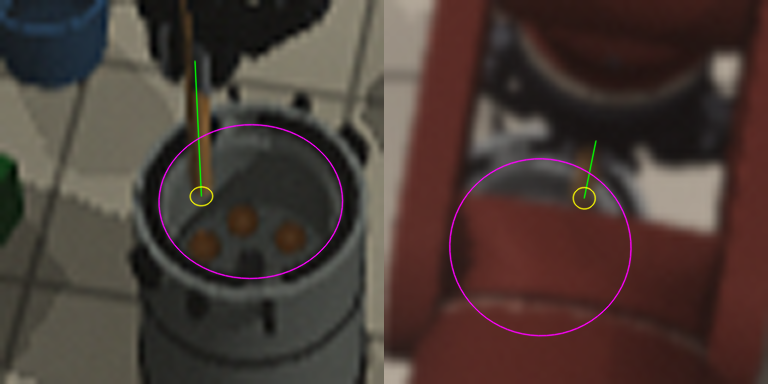

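```bash
python3 - <<'E'
from ov import *
s=cv2.imread('pics/s5.png');t=cv2.imread('pics/t5.png')
cv2.imwrite('pics/c8.png',crop(s,233,165,35,11,0));cv2.imwrite('pics/c9.png',crop(t,285,180,25,14,0))
E
```

```text
(no output)
```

View pics/c8.png

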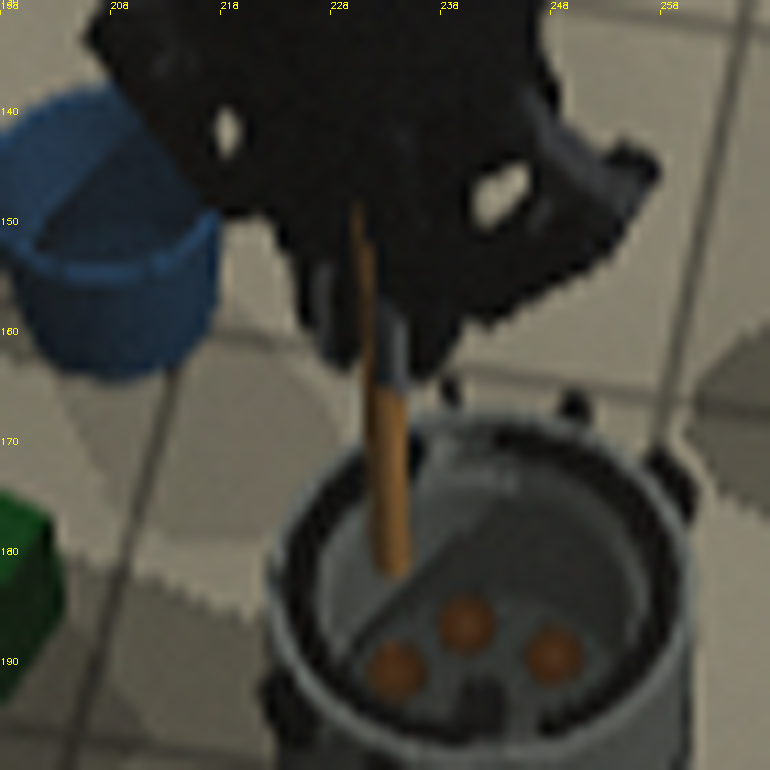

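View pics/c9.png

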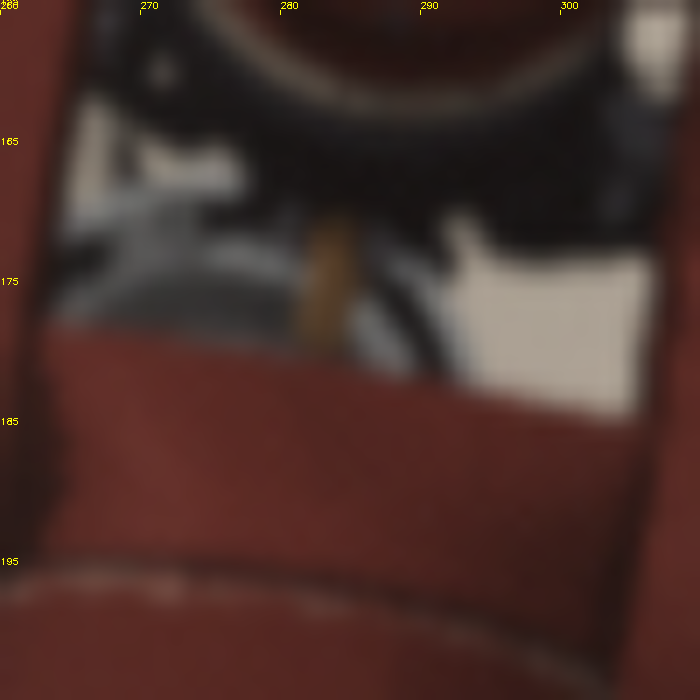

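Emit:
{"api": "carry_out", "payload": {
  "rows": [
    [[0,0,0,0.02,0.05,-0.5,3],[0,0,0,0,0,-0.6,3],[0,0,0,0,0,-0.5,3],[0,0,0,0,0,-0.35,3],[0,0,0,0,0,0,3]]
  ]
}}

```text
time: 6.25
tool_pos: [0.5612, -0.002, 0.259]
tool_rot: [0.57, -0.568, -0.419, 0.421]
contact_force: [-0.3, 0.7, -0.2]
gripper_width: 0.104
```

```bash
python3 - <<'E'
from ov import *
p,M,S=tcp();print(p,S['gripper_width'],S['contact_force'],S['time'])
s=grab_frame('scene');t=grab_frame('top')
a,b=crop(s,241,175,32,9,0),crop(t,276,185,32,9,0)
cv2.imwrite('pics/c10.png',np.hstack([a,b])[:, :1152] if 0 else cv2.resize(np.hstack([a,b]),(800,400)))
E
```

```text
[ 0.56119236 -0.00202568  0.25896127] 0.10358977580615014 [-0.34479097  0.72194145 -0.20544553] 6.25
```

View pics/c10.png

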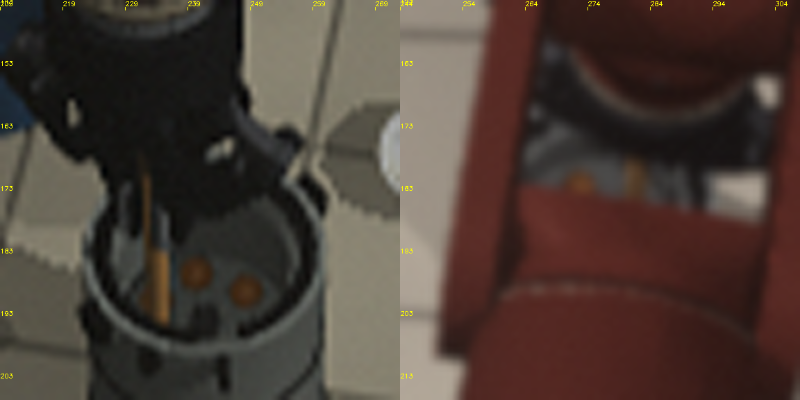

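Emit:
{"api": "carry_out", "payload": {
  "rows": [
    [[0,0,0,0,0,-0.1,3],[0,0,0,0,0,-0.07,3],[0,0,0,0,0,0,3]]
  ]
}}

```text
time: 6.65
tool_pos: [0.5626, -0.0013, 0.2553]
tool_rot: [-0.569, 0.569, 0.42, -0.42]
contact_force: [-0.0, 0.2, 0.2]
gripper_width: 0.098
```

```bash
python3 - <<'E'
from ov import *
p,M,S=tcp();print(p,S['contact_force'],S['time'])
g=np.array([.5445,.0158]); o=p[:2]-g;print(np.hypot(*o),np.degrees(np.arctan2(o[1],o[0])))
a0=np.arctan2(o[1],o[0]); r=.0245
q=o
for k in range(1,31):
    a=a0+np.radians(10*k); n=r*np.array([np.cos(a),np.sin(a)]); print(k,((n-q)/.04).round(2)); q=n
E
```

```text
[ 0.56264472 -0.0013331   0.25527353] [-0.04361517  0.18467024  0.19006002] 6.65
0.02495544140074828 -43.35744447835931
1 [0.06 0.09]
2 [0.05 0.09]
3 [0.03 0.1 ]
4 [0.02 0.11]
5 [-0.    0.11]
6 [-0.02  0.1 ]
7 [-0.04  0.1 ]
8 [-0.06  0.09]
9 [-0.07  0.08]
10 [-0.08  0.07]
11 [-0.09  0.05]
12 [-0.1   0.03]
13 [-0.11  0.02]
14 [-0.11 -0.  ]
15 [-0.1  -0.02]
16 [-0.1  -0.04]
17 [-0.09 -0.06]
18 [-0.08 -0.07]
19 [-0.07 -0.08]
20 [-0.05 -0.09]
21 [-0.03 -0.1 ]
22 [-0.02 -0.11]
23 [ 0.   -0.11]
24 [ 0.02 -0.1 ]
25 [ 0.04 -0.1 ]
26 [ 0.06 -0.09]
27 [ 0.07 -0.08]
28 [ 0.08 -0.07]
29 [ 0.09 -0.05]
30 [ 0.1  -0.03]
```

Emit:
{"api": "carry_out", "payload": {
  "rows": [
    [[0,0,0,0.06,0.09,-0.09,3],[0,0,0,0.05,0.09,0,3],[0,0,0,0.03,0.1,0,3],[0,0,0,0.02,0.11,0,3],[0,0,0,0,0.11,0,3]]
  ]
}}

```text
time: 7.15
tool_pos: [0.5691, 0.0192, 0.2516]
tool_rot: [-0.569, 0.569, 0.42, -0.42]
contact_force: [0.1, -0.9, 0.1]
gripper_width: 0.103
```

Emit:
{"api": "carry_out", "payload": {
  "rows": [
    [[0,0,0,-0.02,0.1,0,3],[0,0,0,-0.04,0.1,0,3],[0,0,0,-0.06,0.09,0,3],[0,0,0,-0.07,0.08,0,3],[0,0,0,-0.08,0.07,0,3]]
  ]
}}

```text
time: 7.65
tool_pos: [0.5579, 0.0365, 0.2515]
tool_rot: [-0.569, 0.569, 0.42, -0.42]
contact_force: [-0.3, 0.1, -0.0]
gripper_width: 0.099
```

```bash
python3 - <<'E'
from ov import *
p,M,S=tcp();print(p,S['contact_force'],S['time'])
g=np.array([.5445,.0158]); o=p[:2]-g;print(np.hypot(*o),np.degrees(np.arctan2(o[1],o[0])))
s=grab_frame('scene');t=grab_frame('top')
a,b=crop(s,241,180,32,9,0),crop(t,276,185,32,9,0)
cv2.imwrite('pics/c11.png',cv2.resize(np.hstack([a,b]),(800,400)))
E
```

```text
[0.55789548 0.03654684 0.25153185] [-0.30365546  0.1363934  -0.03119052] 7.65
0.024695554089113808 57.151150048231095
```

View pics/c11.png

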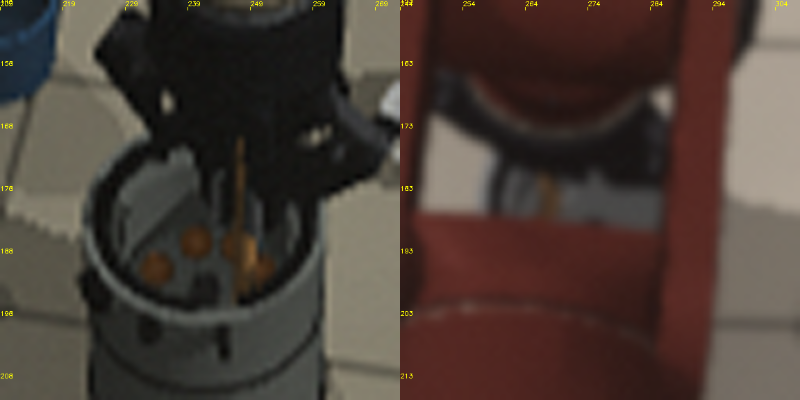

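Emit:
{"api": "carry_out", "payload": {
  "rows": [
    [[0,0,0,-0.09,0.05,0,3],[0,0,0,-0.1,0.03,0,3],[0,0,0,-0.11,0.02,0,3],[0,0,0,-0.11,0,0,3],[0,0,0,-0.1,-0.02,0,3]]
  ]
}}

```text
time: 8.25
tool_pos: [0.5375, 0.0395, 0.2516]
tool_rot: [-0.568, 0.569, 0.42, -0.42]
contact_force: [1.3, -0.2, 0.8]
gripper_width: 0.1
```

Emit:
{"api": "carry_out", "payload": {
  "rows": [
    [[0,0,0,-0.1,-0.04,0,3],[0,0,0,-0.09,-0.06,0,3],[0,0,0,-0.08,-0.07,0,3],[0,0,0,-0.07,-0.08,0,3],[0,0,0,-0.05,-0.09,0,3]]
  ]
}}

```text
time: 8.75
tool_pos: [0.5233, 0.0258, 0.2526]
tool_rot: [-0.568, 0.57, 0.422, -0.419]
contact_force: [5.9, 1.6, 0.2]
gripper_width: 0.098
```

```bash
python3 - <<'E'
from ov import *
p,M,S=tcp();print(p,S['contact_force'],S['time'])
g=np.array([.5445,.0158]); o=p[:2]-g;print(np.hypot(*o),np.degrees(np.arctan2(o[1],o[0])))
s=grab_frame('scene');t=grab_frame('top')
a,b=crop(s,241,180,32,9,0),crop(t,276,185,32,9,0)
cv2.imwrite('pics/c12.png',cv2.resize(np.hstack([a,b]),(800,400)))
E
```

```text
[0.5232936  0.02575839 0.25261518] [5.85943426 1.63587196 0.19017328] 8.75
0.02342820924025181 154.84555162724797
```

View pics/c12.png

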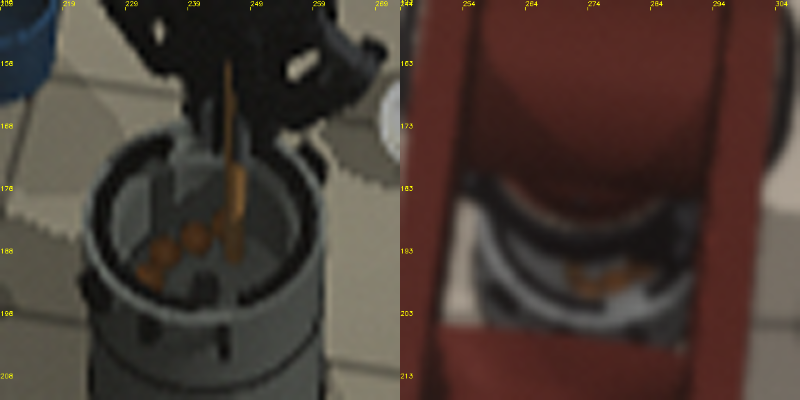

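Emit:
{"api": "carry_out", "payload": {
  "rows": [
    [[0,0,0,-0.03,-0.1,0,3],[0,0,0,-0.02,-0.1,0,3],[0,0,0,0,-0.1,0,3]]
  ]
}}

```text
time: 9.15
tool_pos: [0.5219, 0.014, 0.2529]
tool_rot: [-0.568, 0.57, 0.423, -0.418]
contact_force: [7.8, 1.8, 1.2]
gripper_width: 0.1
```

```bash
python3 - <<'E'
from ov import *
p,M,S=tcp();print(p,S['contact_force'],S['time'])
g=np.array([.5445,.0158]); o=p[:2]-g;print(np.hypot(*o),np.degrees(np.arctan2(o[1],o[0])))
s=grab_frame('scene');t=grab_frame('top')
a,b=crop(s,241,180,32,9,0),crop(t,276,195,32,9,0)
cv2.imwrite('pics/c13.png',cv2.resize(np.hstack([a,b]),(800,400)))
E
```

```text
[0.52192196 0.01402173 0.25293473] [7.77798774 1.79793091 1.17401753] 9.15
0.022647956333832465 -175.4966128677132
```

View pics/c13.png

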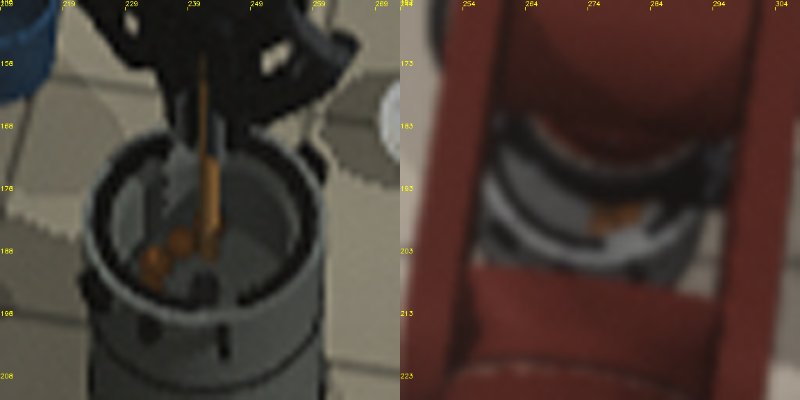

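Emit:
{"api": "carry_out", "payload": {
  "rows": [
    [[0,0,0,0.06,-0.06,0,3],[0,0,0,0.05,-0.09,0,3],[0,0,0,0.05,-0.08,0,3],[0,0,0,0.06,-0.06,0,3],[0,0,0,0,0,0,3]]
  ]
}}

```text
time: 9.75
tool_pos: [0.53, 0.0037, 0.2525]
tool_rot: [0.569, -0.568, -0.422, 0.418]
contact_force: [4.5, 6.0, 1.4]
gripper_width: 0.098
```

```bash
python3 - <<'E'
from ov import *
p,M,S=tcp();print(p,S['contact_force'],S['time'])
g=np.array([.5445,.0158]); o=p[:2]-g;print(np.hypot(*o),np.degrees(np.arctan2(o[1],o[0])))
s=grab_frame('scene');t=grab_frame('top')
a,b=crop(s,241,180,32,9,0),crop(t,276,195,32,9,0)
cv2.imwrite('pics/c14.png',cv2.resize(np.hstack([a,b]),(800,400)))
E
```

```text
[0.53003574 0.00365494 0.25253813] [4.46982871 6.0101962  1.35727485] 9.75
0.018886963885098133 -139.9811582670958
```

View pics/c14.png

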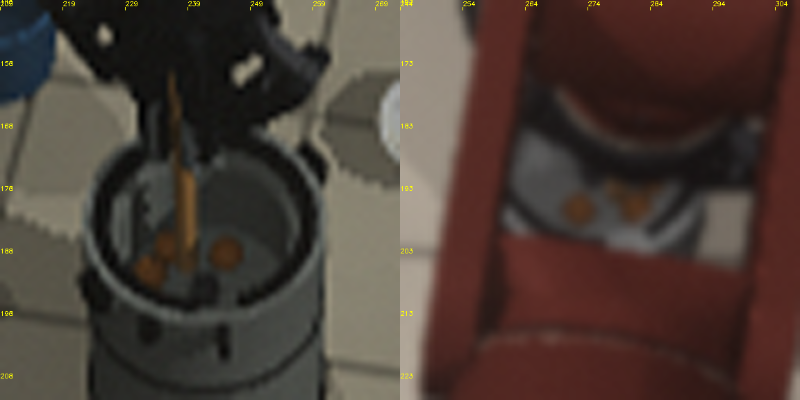

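Emit:
{"api": "carry_out", "payload": {
  "rows": [
    [[0,0,0,0.04,0.06,0.05,3],[0,0,0,0,0,0.5,3],[0,0,0,0,0,0.8,3],[0,0,0,0,0,0.9,3],[0,0,0,0,0,0.3,3]]
  ]
}}

```text
time: 10.35
tool_pos: [0.5308, 0.0043, 0.3572]
tool_rot: [-0.568, 0.57, 0.421, -0.42]
contact_force: [-0.8, -0.1, 0.3]
gripper_width: 0.099
```

Emit:
{"api": "carry_out", "payload": {
  "rows": [
    [[0,0,0,-0.3,-0.8,0.1,3],[0,0,0,-0.4,-0.9,0,3],[0,0,0,-0.3,-0.9,0,3],[0,0,0,-0.2,-0.9,0,3],[0,0,0,0,-0.6,0,3]]
  ]
}}

```text
time: 10.85
tool_pos: [0.4808, -0.1611, 0.3559]
tool_rot: [0.57, -0.568, -0.419, 0.421]
contact_force: [-0.0, -0.3, 0.2]
gripper_width: 0.098
```

```bash
python3 - <<'E'
from ov import *
p,M,S=tcp();print(p,S['contact_force'],S['time'])
s=grab_frame('scene');t=grab_frame('top');cv2.imwrite('pics/t15.png',t);cv2.imwrite('pics/s15.png',s)
a,b=crop(s,225,170,32,9,0),crop(t,276,190,32,9,0)
cv2.imwrite('pics/c15.png',cv2.resize(np.hstack([a,b]),(800,400)))
E
```

```text
[ 0.48076655 -0.16108774  0.35592576] [-0.00881082 -0.32371838  0.22626247] 10.85
```

View pics/c15.png

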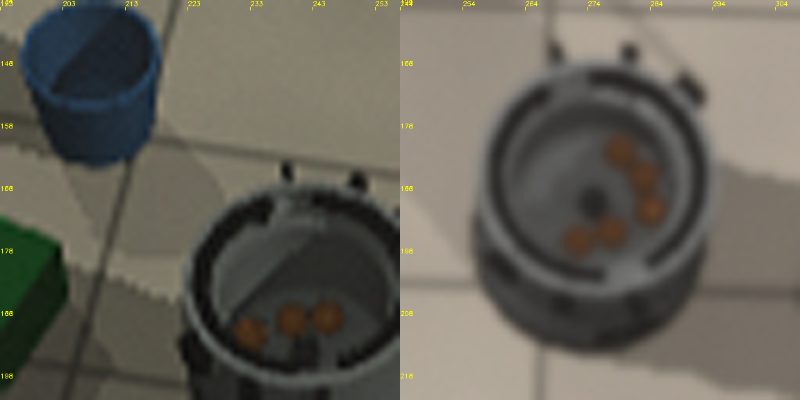

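Emit:
{"api": "carry_out", "payload": {
  "rows": [
    [[0,0,0,0,-0.7,0,3],[0,0,0,0,-0.9,0,3],[0,0,0,0,-0.7,0,3],[0,0,0,0,-0.15,0,3],[0,0,0,0,0,0,3]]
  ]
}}

```text
time: 11.45
tool_pos: [0.4823, -0.257, 0.3563]
tool_rot: [0.57, -0.568, -0.42, 0.42]
contact_force: [0.0, 0.1, -0.6]
gripper_width: 0.098
```

```bash
python3 - <<'E'
from ov import *
p,M,S=tcp();print(p,M[:,1].round(3),S['time'])
s=grab_frame('scene');cv2.imwrite('pics/s16.png',s)
f=p-[0,0,.162]; u=proj('scene',f)[0];print(u, 'prev: pred (147.6,144.2) at z .341')
P=[(np.array([p-[0,0,.06],f]),(0,255,0)),(circ(f,.005,f[2]),(0,255,255))]
s4=cv2.imread('pics/s4.png')
p4=np.array([.4812,-.2652,.3410]);f4=p4-[0,0,.162];P4=[(np.array([p4-[0,0,.06],f4]),(0,255,0)),(circ(f4,.005,f4[2]),(0,255,255))]
u4=proj('scene',f4)[0]
cv2.imwrite('pics/c16.png',np.hstack([overlay(s,'scene',P,u[0],u[1],22,9),overlay(s4,'scene',P4,u4[0],u4[1],22,9)]))
cv2.imwrite('pics/c16b.png',np.hstack([overlay(s,'scene',[],u[0],u[1],22,9),overlay(s4,'scene',[],u4[0],u4[1],22,9)]))
E
```

```text
[ 0.48231514 -0.2570454   0.35629588] [-0.002  0.002 -1.   ] 11.45
[149.20607332 141.49178008] prev: pred (147.6,144.2) at z .341
```

View pics/c16.png

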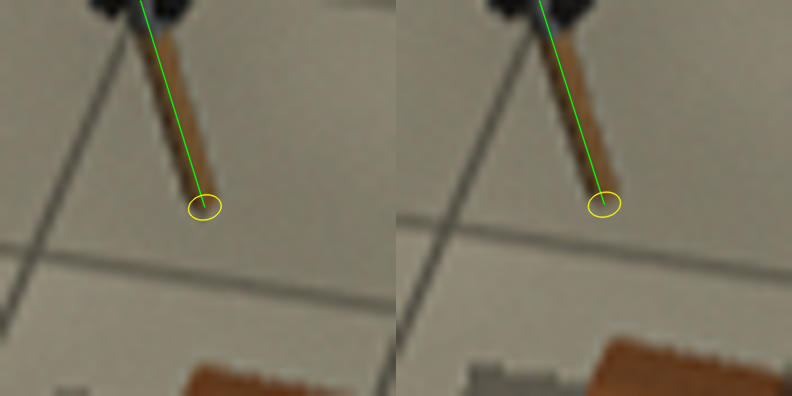

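View pics/c16b.png

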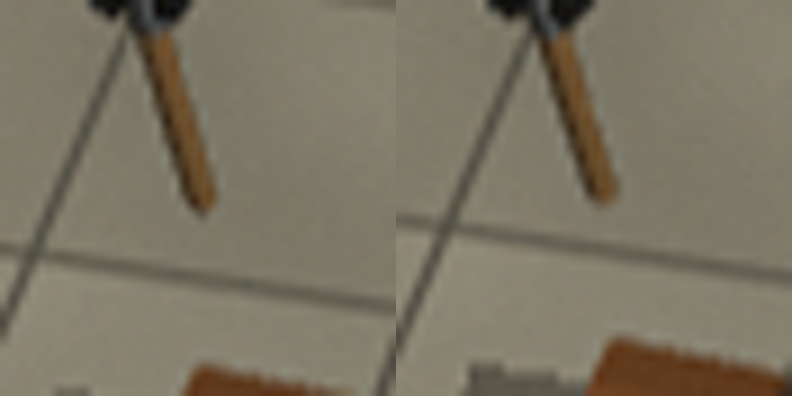

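Emit:
{"api": "carry_out", "payload": {
  "rows": [
    [[0,0,0,-0.02,-0.2,-0.5,3],[0,0,0,0,0,-0.8,3],[0,0,0,0,0,-0.9,3],[0,0,0,0,0,-0.8,3],[0,0,0,0,0,-0.2,3]]
  ]
}}

```text
time: 12.0
tool_pos: [0.4801, -0.2624, 0.2247]
tool_rot: [0.571, -0.565, -0.42, 0.422]
contact_force: [-0.3, 0.4, -1.0]
gripper_width: 0.099
```

Emit:
{"api": "carry_out", "payload": {
  "rows": [
    [[0,0,0,0,0,0,3],[0,0,0,0,0,0,3]]
  ]
}}

```text
time: 12.2
tool_pos: [0.4826, -0.2652, 0.2315]
tool_rot: [-0.568, 0.569, 0.421, -0.42]
contact_force: [0.9, -1.2, 0.5]
gripper_width: 0.099
```

```bash
python3 - <<'E'
from ov import *
p,M,S=tcp();print(p,M[:,1].round(3),S['time'])
s=grab_frame('scene');cv2.imwrite('pics/s17.png',s)
f=p-[0,0,.162]; u=proj('scene',f)[0];print(u)
P=[(np.array([p-[0,0,.06],f]),(0,255,0)),(circ(f,.005,f[2]),(0,255,255)),(circ([.481,-.267],.008,.05),(255,255,0))]
cv2.imwrite('pics/c17.png',np.hstack([overlay(s,'scene',P,u[0],u[1],22,9),overlay(s,'scene',[],u[0],u[1],22,9)]))
E
```

```text
[ 0.48262624 -0.26520607  0.23147009] [ 0.002 -0.001 -1.   ] 12.2
[154.60256395 166.94838497]
```

View pics/c17.png

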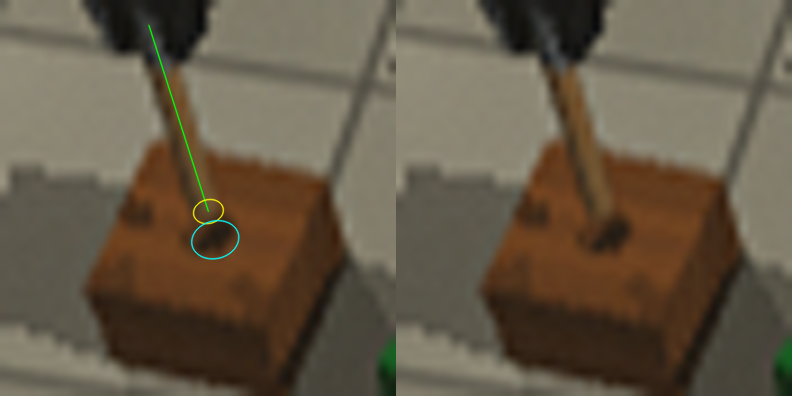

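Emit:
{"api": "carry_out", "payload": {
  "rows": [
    [[0,0,0,-0.035,-0.045,0,3],[0,0,0,0,0,-0.2,3],[0,0,0,0,0,-0.3,3],[0,0,0,0,0,-0.2,3],[0,0,0,0,0,0,3]]
  ]
}}

```text
time: 12.75
tool_pos: [0.4795, -0.2668, 0.1991]
tool_rot: [0.57, -0.568, -0.42, 0.421]
contact_force: [0.2, -0.8, -0.3]
gripper_width: 0.099
```

```bash
python3 - <<'E'
from ov import *
p,M,S=tcp();print(p,M[:,1].round(3),S['contact_force'],S['time'])
s=grab_frame('scene');cv2.imwrite('pics/s18.png',s)
f=p-[0,0,.162]; u=proj('scene',f)[0];print(u)
cv2.imwrite('pics/c18.png',overlay(s,'scene',[],u[0],u[1]-5,25,14))
E
```

```text
[ 0.47948118 -0.2668138   0.19914697] [-0.003  0.001 -1.   ] [ 0.2430388  -0.76347134 -0.30605323] 12.75
[156.32002988 172.04926621]
```

View pics/c18.png

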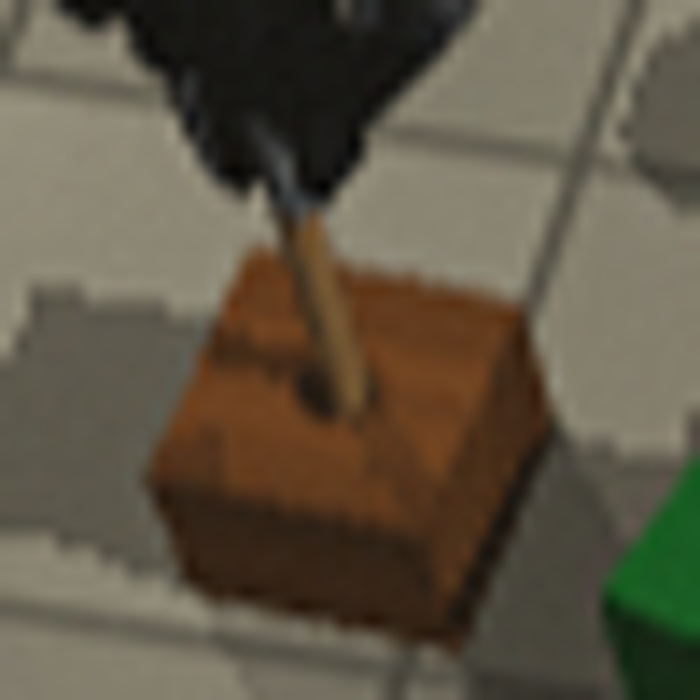

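Emit:
{"api": "carry_out", "payload": {
  "rows": [
    [[0,0,0,0,-0.03,-0.15,3],[0,0,0,0,0,-0.2,3],[0,0,0,0,0,-0.2,3],[0,0,0,0,0,-0.1,3],[0,0,0,0,0,0,3]]
  ]
}}

```text
time: 13.3
tool_pos: [0.4799, -0.2679, 0.1743]
tool_rot: [0.569, -0.568, -0.42, 0.42]
contact_force: [0.4, 0.4, 1.3]
gripper_width: 0.101
```

Emit:
{"api": "carry_out", "payload": {
  "rows": [
    [[0,0,0,0,0,-0.05,3],[0,0,0,0,0,-0.03,3],[0,0,0,0,0,0,3]]
  ]
}}

```text
time: 13.6
tool_pos: [0.4804, -0.2684, 0.1724]
tool_rot: [-0.569, 0.569, 0.42, -0.42]
contact_force: [-0.5, -0.3, -1.1]
gripper_width: 0.098
```

```bash
python3 - <<'E'
from ov import *
p,M,S=tcp();print(p,M[:,1].round(3),S['contact_force'],S['time'])
s=grab_frame('scene');cv2.imwrite('pics/s19.png',s)
cv2.imwrite('pics/c19.png',overlay(s,'scene',[],156,167,25,14))
E
```

```text
[ 0.48041951 -0.26835323  0.17237947] [ 0. -0. -1.] [-0.5041478  -0.27625285 -1.06561967] 13.6
```

View pics/c19.png

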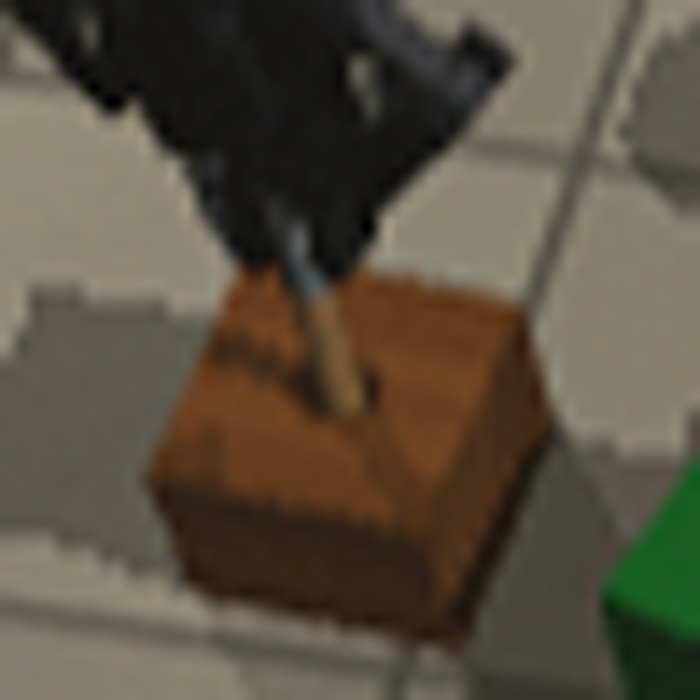

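Emit:
{"api": "carry_out", "payload": {
  "rows": [
    [[0,0,0,0,0,0,30],[0,0,0,0,0,0,50],[0,0,0,0,0,0,50],[0,0,0,0,0,0,50],[0,0,0,0,0,0,50]]
  ]
}}

```text
time: 14.15
tool_pos: [0.4804, -0.2683, 0.1724]
tool_rot: [-0.569, 0.569, 0.42, -0.42]
contact_force: [-0.0, -0.1, -0.2]
gripper_width: 0.583
```

Emit:
{"api": "carry_out", "payload": {
  "rows": [
    [[0,0,0,0,0,0.3,50],[0,0,0,0,0,0.7,50],[0,0,0,0,0,0.9,50],[0,0,0,0,0,0.9,85],[0,0,0,0,0,0.5,85]]
  ]
}}

```text
time: 14.65
tool_pos: [0.4812, -0.2689, 0.3094]
tool_rot: [-0.567, 0.571, 0.421, -0.42]
contact_force: [0.5, -1.2, 0.9]
gripper_width: 0.903
```

```bash
python3 - <<'E'
from ov import *
p,M,S=tcp();print(p,M[:,1].round(3),S['contact_force'],S['time'],S['gripper_width'])
s=grab_frame('scene');cv2.imwrite('pics/s20.png',s)
h=[.481,-.267]
cv2.imwrite('pics/c20.png',np.hstack([overlay(s,'scene',[(circ(h,.008,.05),(0,255,255)),(circ(h,.005,.153),(0,255,0))],156,162,22,9),overlay(cv2.imread('pics/scene0.png'),'scene',[(circ(h,.008,.05),(0,255,255)),(circ(h,.005,.153),(0,255,0))],156,162,22,9)]))
E
```

```text
[ 0.48118889 -0.26891651  0.30938884] [ 0.005 -0.004 -1.   ] [ 0.51309815 -1.22129904  0.93037175] 14.65 0.9026423728789803
```

View pics/c20.png

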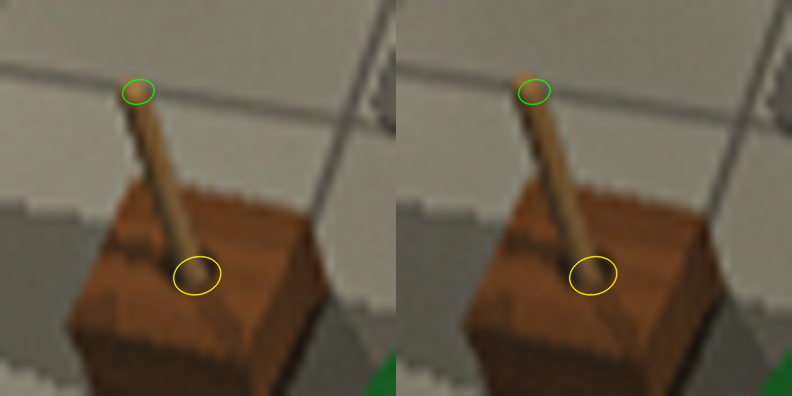

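```bash
python3 - <<'E'
from ov import *
t=cv2.imread('pics/t15.png');s=cv2.imread('pics/s15.png')
def bar(l,yl,z=.064):
  yl=np.radians(yl);ex=np.array([np.cos(yl),np.sin(yl)]);ey=np.array([-ex[1],ex[0]])
  return np.array([np.r_[np.array(l)+sx*.032*ex+sy*.009*ey,z] for sx,sy in((1,1),(1,-1),(-1,-1),(-1,1),(1,1))])
P=[(bar([.4995,.2905],15),(0,255,0)),(circ([.4995,.2905],.054,.022),(0,255,255)),(bar([.4995,.2905],15,.022),(255,255,0))]
for n,i,u,v in(('top',t,184,207),('scene',s,334,207)):
  i=cv2.convertScaleAbs(i,alpha=2.2)
  cv2.imwrite(f'pics/c21{n}.png',np.hstack([overlay(i,n,P,u,v,22,9),overlay(i,n,[],u,v,22,9)]))
E
```

```text
(no output)
```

View pics/c21top.png

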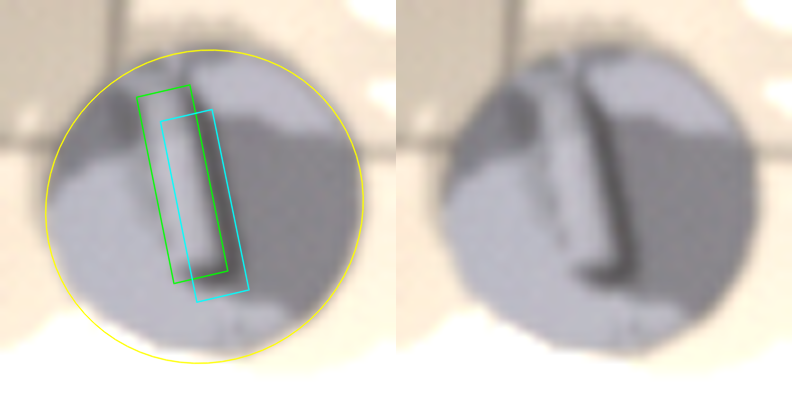

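View pics/c21scene.png

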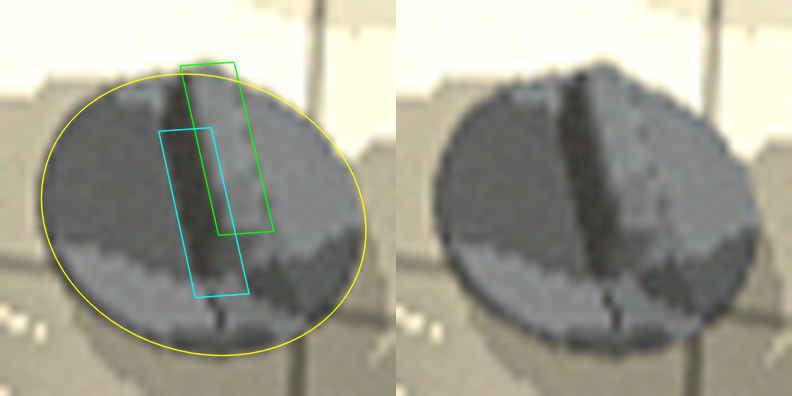

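Emit:
{"api": "carry_out", "payload": {
  "rows": [
    [[0,0,1,0,0.6,0,85],[0,0,1,0.03,0.9,0,85],[0,0,1,0.03,0.95,0,85],[0,0,1,0.03,0.95,0,85],[0,0,1,0.03,0.95,0,85]]
  ]
}}

```text
time: 15.2
tool_pos: [0.4848, -0.0929, 0.3044]
tool_rot: [-0.486, 0.486, 0.513, -0.513]
contact_force: [1.2, -0.5, 0.3]
gripper_width: 0.995
```

Emit:
{"api": "carry_out", "payload": {
  "rows": [
    [[0,0,1,0.03,0.95,0,85],[0,0,1,0.03,0.95,0,85],[0,0,1,0.03,0.95,0,85],[0,0,0,0.03,0.95,0,85],[0,0,0,0.03,0.95,0,85]]
  ]
}}

```text
time: 15.7
tool_pos: [0.4908, 0.0972, 0.3044]
tool_rot: [-0.431, 0.431, 0.561, -0.561]
contact_force: [0.0, 0.3, -0.2]
gripper_width: 0.995
```

Emit:
{"api": "carry_out", "payload": {
  "rows": [
    [[0,0,0,0.03,0.95,0,85],[0,0,0,0.03,0.95,0,85],[0,0,0,0.03,0.95,0,85],[0,0,0,0.03,0.95,0,85],[0,0,0,0.03,0.6,0,85]]
  ]
}}

```text
time: 16.2
tool_pos: [0.4967, 0.274, 0.3043]
tool_rot: [-0.43, 0.43, 0.561, -0.561]
contact_force: [-0.1, -0.0, -0.5]
gripper_width: 0.997
```

```bash
python3 - <<'E'
from ov import *
p,M,S=tcp();print(p,M[:,1].round(3),np.degrees(np.arctan2(M[1,0],M[0,0])),S['contact_force'],S['time'],S['gripper_width'],S['joint_pos'].round(2))
E
```

```text
[0.49665633 0.27398058 0.30429095] [-0.  0. -1.] 105.04546824243864 [-0.10971513 -0.02875723 -0.4798975 ] 16.2 0.9974083776439685 [ 0.37 -0.08  1.75  0.    1.48 -1.46]
```

Emit:
{"api": "carry_out", "payload": {
  "rows": [
    [[0,0,0,0.07,0.38,-0.5,85],[0,0,0,0,0,-0.9,85],[0,0,0,0,0,-0.9,85],[0,0,0,0,0,-0.9,85],[0,0,0,0,0,-0.8,85]]
  ]
}}

```text
time: 16.7
tool_pos: [0.4993, 0.2867, 0.1424]
tool_rot: [0.431, -0.43, -0.56, 0.561]
contact_force: [-0.1, 0.2, 0.2]
gripper_width: 0.995
```

Emit:
{"api": "carry_out", "payload": {
  "rows": [
    [[0,0,0,0,0,-0.5,85],[0,0,0,0,0,-0.15,85],[0,0,0,0,0,0,85],[0,0,0,0,0,0,85]]
  ]
}}

```text
time: 17.1
tool_pos: [0.5008, 0.2872, 0.1198]
tool_rot: [-0.43, 0.431, 0.561, -0.56]
contact_force: [-0.1, 1.2, 0.1]
gripper_width: 0.997
```

```bash
python3 - <<'E'
from ov import *
p,M,S=tcp();print(p,M[:,1].round(3),np.degrees(np.arctan2(M[1,0],M[0,0])),S['contact_force'],S['time'])
s=grab_frame('scene');t=grab_frame('top')
cv2.imwrite('pics/c22.png',np.hstack([overlay(s,'scene',[],334,200,32,6),overlay(t,'top',[],184,207,32,6)]))
E
```

```text
[0.50084293 0.2872348  0.11984177] [ 0.002  0.001 -1.   ] 104.93780136451892 [-0.12032982  1.21931359  0.1479738 ] 17.1
```

View pics/c22.png

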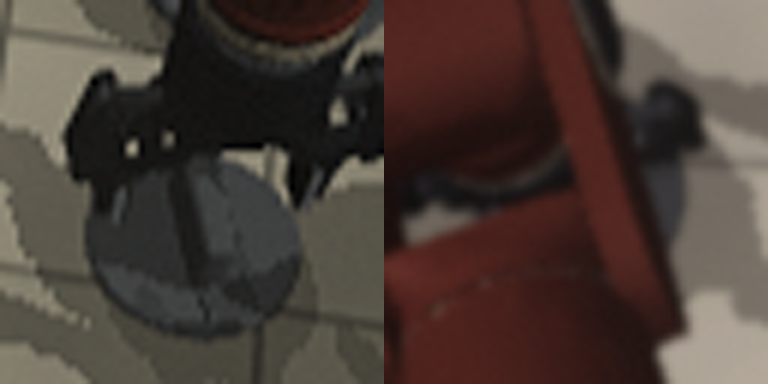

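Emit:
{"api": "carry_out", "payload": {
  "rows": [
    [[0,0,0,-0.02,0.03,-0.2,85],[0,0,0,0,0,-0.2,60],[0,0,0,0,0,-0.05,40],[0,0,0,0,0,0,30],[0,0,0,0,0,0,25]]
  ]
}}

```text
time: 17.7
tool_pos: [0.4991, 0.2881, 0.1001]
tool_rot: [0.431, -0.431, -0.561, 0.561]
contact_force: [-0.3, 0.1, 0.0]
gripper_width: 0.328
```

Emit:
{"api": "carry_out", "payload": {
  "rows": [
    [[0,0,0,0,0,0,20],[0,0,0,0,0,0,15],[0,0,0,0,0,0,5],[0,0,0,0,0,0,5],[0,0,0,0,0,0,5]]
  ]
}}

```text
time: 18.2
tool_pos: [0.4994, 0.2882, 0.1006]
tool_rot: [-0.431, 0.431, 0.561, -0.561]
contact_force: [0.5, 1.5, 1.2]
gripper_width: 0.202
```

```bash
python3 - <<'E'
from ov import *
p,M,S=tcp();print(p,M[:,1].round(3),np.degrees(np.arctan2(M[1,0],M[0,0])),S['contact_force'],S['ft_torque'],S['time'],S['gripper_width'])
s=grab_frame('scene')
cv2.imwrite('pics/c23.png',np.hstack([overlay(s,'scene',[],334,200,32,6)]*1))
E
```

```text
[0.49942597 0.28819345 0.10064995] [ 0.001  0.    -1.   ] 104.93963208242145 [0.48969401 1.5124226  1.23003522] [ 0.05292976 -0.01590592 -0.03462111] 18.2 0.2023199073900217
```

View pics/c23.png

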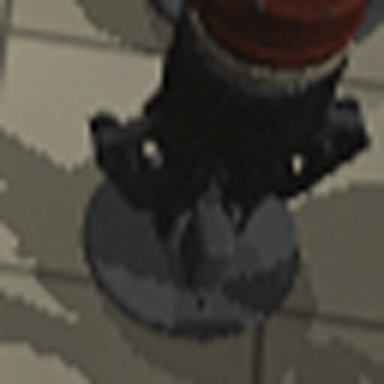

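Emit:
{"api": "carry_out", "payload": {
  "rows": [
    [[0,0,0,0,0,0.2,5],[0,0,0,0,0,0.5,5],[0,0,0,0,0,0.8,5],[0,0,0,0,0,0.9,5],[0,0,0,0,0,0.9,5]]
  ]
}}

```text
time: 18.75
tool_pos: [0.4985, 0.2877, 0.2331]
tool_rot: [0.431, -0.431, -0.56, 0.561]
contact_force: [1.1, -0.3, -2.3]
gripper_width: 0.205
```

Emit:
{"api": "carry_out", "payload": {
  "rows": [
    [[0,0,0,0,-0.1,0.9,5],[0,0,0,0.1,-0.4,0.7,5],[0,0,1,0.15,-0.8,0,5],[0,0,0,0.2,-0.9,0,5],[0,0,0,0.2,-0.9,0,5]]
  ]
}}

```text
time: 19.25
tool_pos: [0.5249, 0.1629, 0.2966]
tool_rot: [0.411, -0.411, -0.576, 0.576]
contact_force: [0.6, 0.4, -1.8]
gripper_width: 0.2
```

Emit:
{"api": "carry_out", "payload": {
  "rows": [
    [[0,0,0,0.15,-0.9,0,5],[0,0,0,0.15,-0.9,0,5],[0,0,0,0.1,-0.85,0,5],[0,0,0,0.05,-0.6,0,5],[0,0,0,0,-0.25,0,5]]
  ]
}}

```text
time: 19.75
tool_pos: [0.5429, 0.0221, 0.2961]
tool_rot: [0.412, -0.411, -0.575, 0.575]
contact_force: [-0.3, 1.1, -1.3]
gripper_width: 0.205
```

```bash
python3 - <<'E'
from ov import *
p,M,S=tcp();print(p,M[:,1].round(3),np.degrees(np.arctan2(M[1,0],M[0,0])),S['contact_force'],S['ft_torque'],S['time'],S['gripper_width'])
E
```

```text
[0.54290439 0.02213858 0.29614536] [-0.001 -0.    -1.   ] 108.79141883651721 [-0.28114598  1.07954294 -1.25766055] [-0.00872332  0.03070774  0.00133833] 19.75 0.2046962365684381
```

Emit:
{"api": "carry_out", "payload": {
  "rows": [
    [[0,0,0,0.03,-0.15,-0.15,5],[0,0,0,0,0,-0.2,5],[0,0,0,0,0,0,5],[0,0,0,0,0,0,5]]
  ]
}}

```text
time: 20.15
tool_pos: [0.544, 0.0191, 0.2815]
tool_rot: [0.411, -0.41, -0.576, 0.576]
contact_force: [0.4, -0.2, -1.8]
gripper_width: 0.203
```

```bash
python3 - <<'E'
from ov import *
p,M,S=tcp();print(p,M[:,1].round(3),np.degrees(np.arctan2(M[1,0],M[0,0])),S['contact_force'],S['time'])
s=grab_frame('scene');t=grab_frame('top');cv2.imwrite('pics/s24.png',s);cv2.imwrite('pics/t24.png',t)
zd=p[2]-.0576-.021
P=[(circ(p,.054,zd),(0,255,255)),(circ(p,.040,zd-.022),(0,255,0)),(circ([.5445,.0158],.054,.151),(255,255,0)),(circ([.5445,.0158],.056,0.0),(255,0,255))]
s,t=[cv2.convertScaleAbs(i,alpha=1.8) for i in(s,t)]
cv2.imwrite('pics/c24.png',np.hstack([overlay(s,'scene',P,241,180,32,10)[:,:]]))
cv2.imwrite('pics/c24b.png',overlay(t,'top',P,276,180,32,10))
cv2.imwrite('pics/c24c.png',overlay(s,'scene',[],241,180,32,10))
E
```

```text
[0.54398792 0.01907629 0.2814604 ] [-0.002  0.    -1.   ] 109.01836271036721 [ 0.43799419 -0.16867186 -1.78178715] 20.15
```

View pics/c24.png

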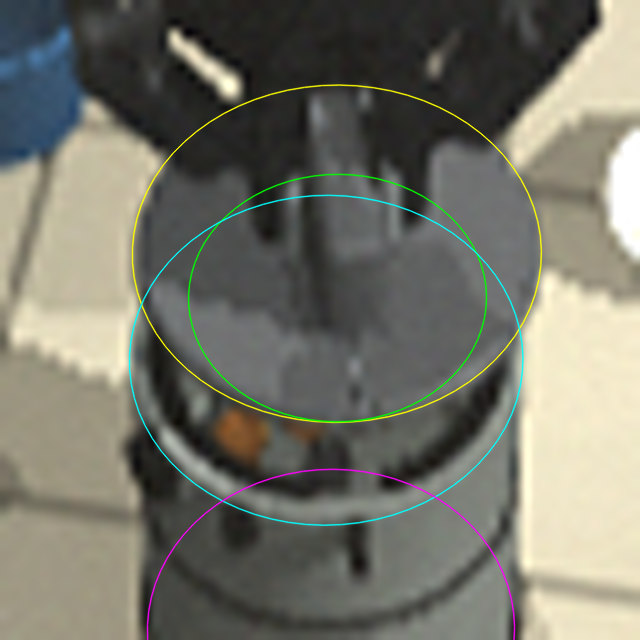

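View pics/c24c.png

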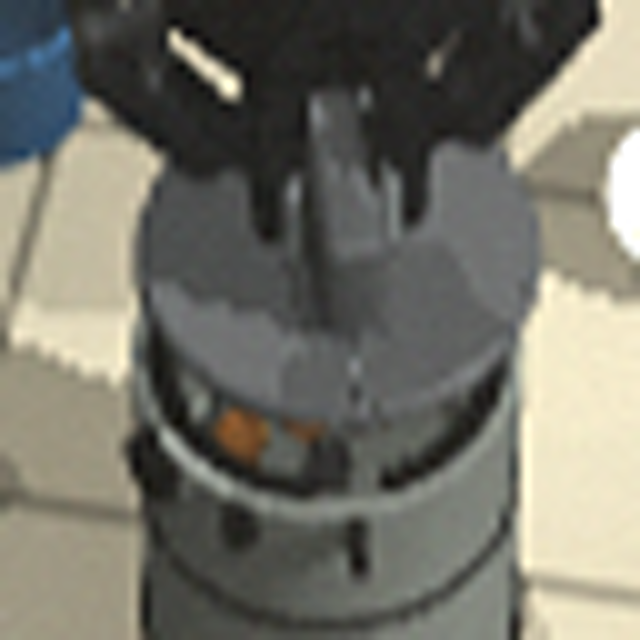

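View pics/c24b.png

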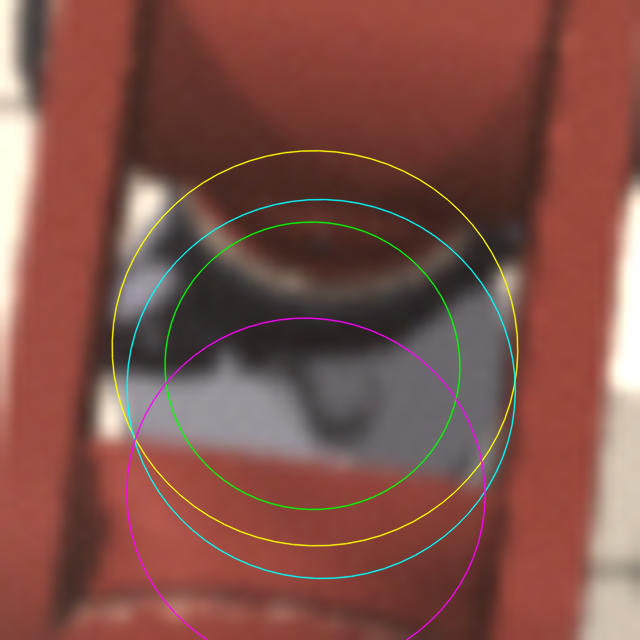

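```bash
python3 - <<'E'
from ov import *
s=cv2.convertScaleAbs(cv2.imread('pics/scene0.png'),alpha=2);t=cv2.convertScaleAbs(cv2.imread('pics/top0.png'),alpha=2)
g=[.544,.0158]
P=[(circ(g,.054,.151),(0,255,255)),(circ(g,.042,.151),(0,255,0)),(circ(g,.056,.0),(255,0,255))]
cv2.imwrite('pics/c25.png',np.hstack([overlay(s,'scene',P,241,194,33,6),overlay(s,'scene',[],241,194,33,6)]))
cv2.imwrite('pics/c26.png',np.hstack([overlay(t,'top',P,276,190,28,7),overlay(t,'top',[],276,190,28,7)]))
E
```

```text
(no output)
```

View pics/c25.png

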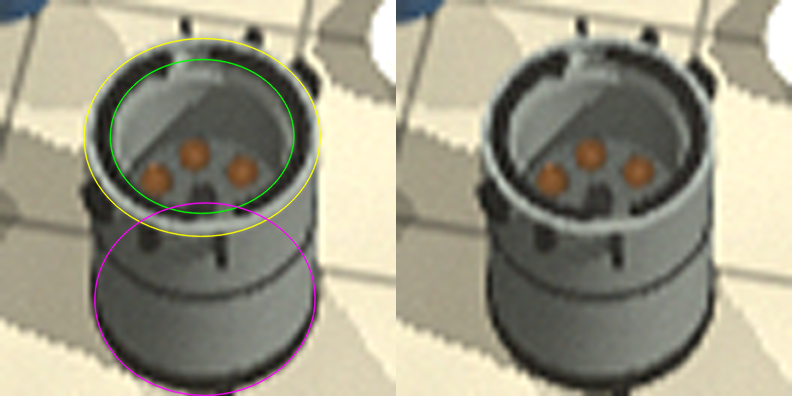

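View pics/c26.png

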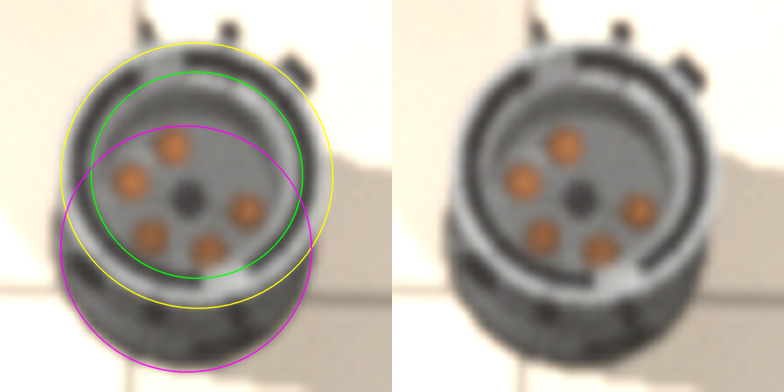

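Emit:
{"api": "carry_out", "payload": {
  "rows": [
    [[0,0,0,0,0,0,5],[0,0,0,0,0,0,5]]
  ]
}}

```text
time: 20.45
tool_pos: [0.5445, 0.0184, 0.2826]
tool_rot: [-0.411, 0.411, 0.576, -0.575]
contact_force: [-0.2, -0.6, -1.0]
gripper_width: 0.203
```

```bash
python3 - <<'E'
from ov import *
p,M,S=tcp();print(p,M[:,1].round(3),np.degrees(np.arctan2(M[1,0],M[0,0])),S['contact_force'],S['time'])
f=lambda x,y:(248+x/7,162+y/7)
def ang(a,b): d=a-b; return np.degrees(np.arctan2(d[1],d[0])),(a+b)/2
print('gap top',ang(ray('top',*f(161,64),.137),ray('top',*f(226,277),.137)))
s=lambda x,y:(208+x/6,161+y/6)
# ribs: scene (217,250) near rib +x?, far (186,28)
print('ribs scene',ang(ray('scene',*s(220,248),.145),ray('scene',*s(186,28),.145)))
print('ribs', ray('scene',*s(220,248),.145),ray('scene',*s(186,28),.145), 'top rib',ray('top',*f(145,30),.145))
print('studs scene',ang(ray('scene',*s(150,238),.145),ray('scene',*s(253,38),.145)))
print('blocks scene',ang(ray('scene',*s(97,203),.145),ray('scene',*s(306,78),.145)))
E
```

```text
[0.54449533 0.01835026 0.28262115] [ 0.001 -0.    -1.   ] 108.96555362521532 [-0.24825238 -0.60739398 -0.97273789] 20.45
gap top (np.float64(17.822262959902037), array([0.54743008, 0.01528635, 0.137     ]))
ribs scene (np.float64(18.095108180868824), array([0.54171963, 0.01709847, 0.145     ]))
ribs [0.59956423 0.03599954 0.145     ] [ 0.48387503 -0.00180259  0.145     ] top rib [0.60282128 0.03617281 0.145     ]
studs scene (np.float64(-12.697993286399962), array([0.54196908, 0.01730367, 0.145     ]))
blocks scene (np.float64(-44.02854557226172), array([0.5441331 , 0.01789807, 0.145     ]))
```

Emit:
{"api": "carry_out", "payload": {
  "rows": [
    [[0,0,0,-0.01,-0.045,-0.3,5],[0,0,0,0,0,-0.3,5],[0,0,0,0,0,-0.05,5],[0,0,0,0,0,0,5],[0,0,0,0,0,0,5]]
  ]
}}

```text
time: 20.95
tool_pos: [0.544, 0.0162, 0.2562]
tool_rot: [0.411, -0.411, -0.575, 0.575]
contact_force: [0.7, -0.1, -2.1]
gripper_width: 0.201
```

```bash
python3 - <<'E'
from ov import *
p,M,S=tcp();print(p,M[:,1].round(3),np.degrees(np.arctan2(M[1,0],M[0,0])),S['contact_force'],S['ft_torque'],S['time'])
s=grab_frame('scene')
s=cv2.convertScaleAbs(s,alpha=2.)
cv2.imwrite('pics/c27.png',np.hstack([overlay(s,'scene',[],241,184,26,14)[:,:]]))
E
```

```text
[0.54400012 0.01624157 0.25622473] [-0.  0. -1.] 108.93140958421559 [ 0.67777711 -0.11864976 -2.09571022] [0.02275285 0.05191719 0.00886727] 20.95
```

View pics/c27.png

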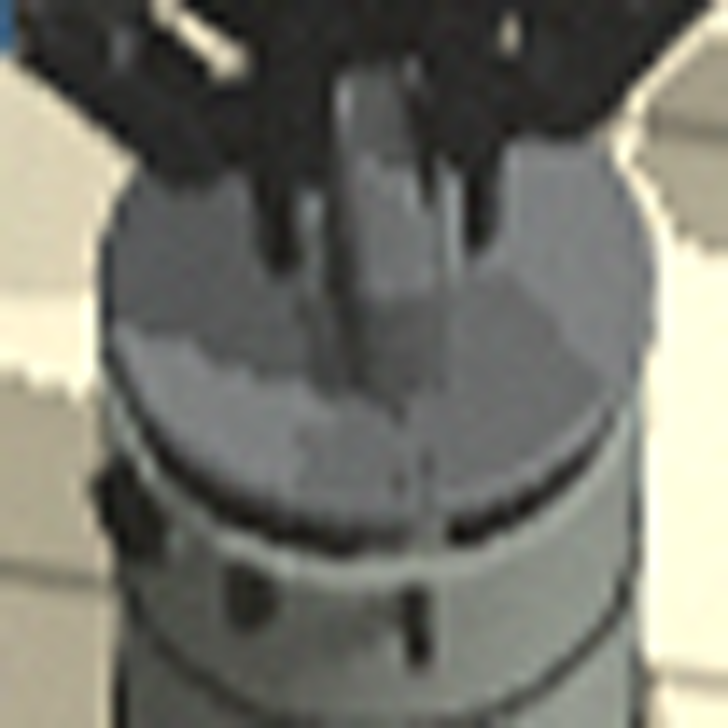

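Emit:
{"api": "carry_out", "payload": {
  "rows": [
    [[0,0,0,0,0,-0.1,5],[0,0,0,0,0,-0.1,5],[0,0,0,0,0,0,5]]
  ]
}}

```text
time: 21.3
tool_pos: [0.5436, 0.0163, 0.2475]
tool_rot: [0.411, -0.411, -0.575, 0.576]
contact_force: [0.4, -0.1, -1.2]
gripper_width: 0.204
```

```bash
python3 - <<'E'
from ov import *
p,M,S=tcp();print(p,S['contact_force'],S['ft_torque'],S['time'])
E
```

```text
[0.54361767 0.01632501 0.24747324] [ 0.39405177 -0.08622948 -1.1951973 ] [-0.0022618  -0.00768968  0.01365753] 21.3
```

Emit:
{"api": "carry_out", "payload": {
  "rows": [
    [[0,0,0,0,0,-0.1,5],[0,0,0,0,0,-0.08,5],[0,0,0,0,0,0,5]]
  ]
}}

```text
time: 21.6
tool_pos: [0.5436, 0.0163, 0.2403]
tool_rot: [0.411, -0.411, -0.575, 0.576]
contact_force: [-0.0, 0.4, -1.0]
gripper_width: 0.2
```

Emit:
{"api": "carry_out", "payload": {
  "rows": [
    [[0,0,0,0,0,-0.06,5],[0,0,0,0,0,-0.04,5],[0,0,0,0,0,0,5]]
  ]
}}

```text
time: 21.9
tool_pos: [0.5441, 0.0162, 0.2376]
tool_rot: [-0.411, 0.411, 0.575, -0.575]
contact_force: [-1.7, -0.3, 1.4]
gripper_width: 0.204
```

```bash
python3 - <<'E'
from ov import *
p,M,S=tcp();print(p,M[:,1].round(3),S['contact_force'],S['ft_torque'],S['time'])
s=grab_frame('scene')
s=cv2.convertScaleAbs(s,alpha=2.)
cv2.imwrite('pics/c28.png',np.hstack([overlay(s,'scene',[],241,184,26,14)[:,:]]))
E
```

```text
[0.54409858 0.01624368 0.23763872] [ 0. -0. -1.] [-1.73045038 -0.3306861   1.39641686] [0.03066927 0.2145321  0.01368142] 21.9
```

View pics/c28.png

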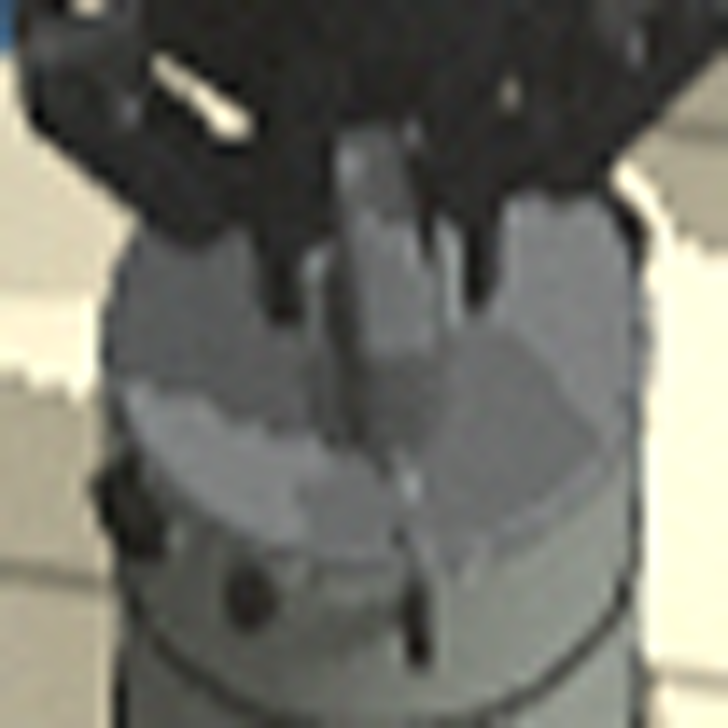

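Emit:
{"api": "carry_out", "payload": {
  "rows": [
    [[0,0,0,0,0,-0.03,5],[0,0,0,0,0,0,5],[0,0,0,0,0,0,5]]
  ]
}}

```text
time: 22.25
tool_pos: [0.5441, 0.0162, 0.2376]
tool_rot: [-0.411, 0.411, 0.575, -0.575]
contact_force: [-4.9, -0.2, 6.7]
gripper_width: 0.201
```

```bash
python3 - <<'E'
from ov import *
p,M,S=tcp();print(p,M[:,1].round(3),S['contact_force'],S['ft_torque'],S['time'],np.degrees(np.arctan2(M[1,0],M[0,0])))
E
```

```text
[0.54410966 0.01623136 0.23758645] [ 0. -0. -1.] [-4.92189152 -0.22607004  6.73157586] [0.07062343 0.78423732 0.00912278] 22.25 108.93823387335708
```

Emit:
{"api": "carry_out", "payload": {
  "rows": [
    [[0,0,0,-0.025,0,0.015,5],[0,0,0,0,0,0,5],[0,0,0,0,0,0,5]]
  ]
}}

```text
time: 22.55
tool_pos: [0.5438, 0.0163, 0.2376]
tool_rot: [-0.41, 0.412, 0.576, -0.575]
contact_force: [1.4, 0.4, 4.7]
gripper_width: 0.203
```

```bash
python3 - <<'E'
from ov import *
p,M,S=tcp();print(p,M[:,1].round(3),S['contact_force'],S['ft_torque'],S['time'],np.degrees(np.arctan2(M[1,0],M[0,0])))
E
```

```text
[0.54379216 0.01626947 0.23762631] [ 0.003 -0.    -1.   ] [1.42339042 0.3959113  4.65579033] [ 0.06455259 -0.13470671 -0.03986706] 22.55 108.93629996056822
```

Emit:
{"api": "carry_out", "payload": {
  "rows": [
    [[0,0,-0.4,0,0,0,5],[0,0,-0.5,0,0,0,5],[0,0,-0.5,0,0,0,5],[0,0,-0.5,0,0,0,5],[0,0,-0.5,0,0,0,5]]
  ]
}}

```text
time: 23.05
tool_pos: [0.5435, 0.0159, 0.2376]
tool_rot: [-0.457, 0.459, 0.539, -0.539]
contact_force: [-0.6, -0.1, 5.8]
gripper_width: 0.204
```

```bash
python3 - <<'E'
from ov import *
p,M,S=tcp();print(p,M[:,1].round(3),S['contact_force'],S['ft_torque'],S['time'],np.degrees(np.arctan2(M[1,0],M[0,0])))
E
```

```text
[0.54346905 0.01591424 0.23757002] [ 0.001 -0.001 -1.   ] [-0.616414   -0.0781137   5.78580146] [-0.16374463  0.09536006  0.28181631] 23.05 99.26906600370818
```

Emit:
{"api": "carry_out", "payload": {
  "rows": [
    [[0,0,-0.5,0,0,0,5],[0,0,-0.5,0,0,0,5],[0,0,-0.5,0,0,0,5],[0,0,-0.5,0,0,0,5],[0,0,-0.5,0,0,0,5]]
  ]
}}

```text
time: 23.55
tool_pos: [0.5435, 0.016, 0.2376]
tool_rot: [-0.503, 0.504, 0.497, -0.497]
contact_force: [0.0, -0.6, 5.9]
gripper_width: 0.203
```

Emit:
{"api": "carry_out", "payload": {
  "rows": [
    [[0,0,-0.5,0,0,0,5],[0,0,-0.5,0,0,0,5],[0,0,-0.5,0,0,0,5],[0,0,-0.5,0,0,0,5],[0,0,0,0,0,0,5]]
  ]
}}

```text
time: 24.05
tool_pos: [0.5435, 0.0161, 0.2376]
tool_rot: [-0.536, 0.537, 0.461, -0.46]
contact_force: [-0.4, -0.8, 6.8]
gripper_width: 0.203
```

```bash
python3 - <<'E'
from ov import *
p,M,S=tcp();print(p,M[:,1].round(3),S['contact_force'],S['ft_torque'],S['time'],np.degrees(np.arctan2(M[1,0],M[0,0])))
s=grab_frame('scene');t=grab_frame('top');cv2.imwrite('pics/s29.png',s);cv2.imwrite('pics/t29.png',t)
s=cv2.convertScaleAbs(s,alpha=2.)
cv2.imwrite('pics/c29.png',overlay(s,'scene',[],241,184,26,14))
cv2.imwrite('pics/c29b.png',overlay(cv2.convertScaleAbs(t,alpha=2.),'top',[],276,184,26,14))
E
```

```text
[0.54345333 0.01611352 0.23757273] [ 0.001 -0.001 -1.   ] [-0.41538506 -0.80542657  6.77160056] [-0.04633948  0.11943662  0.03059708] 24.05 81.29808140170826
```

View pics/c29.png

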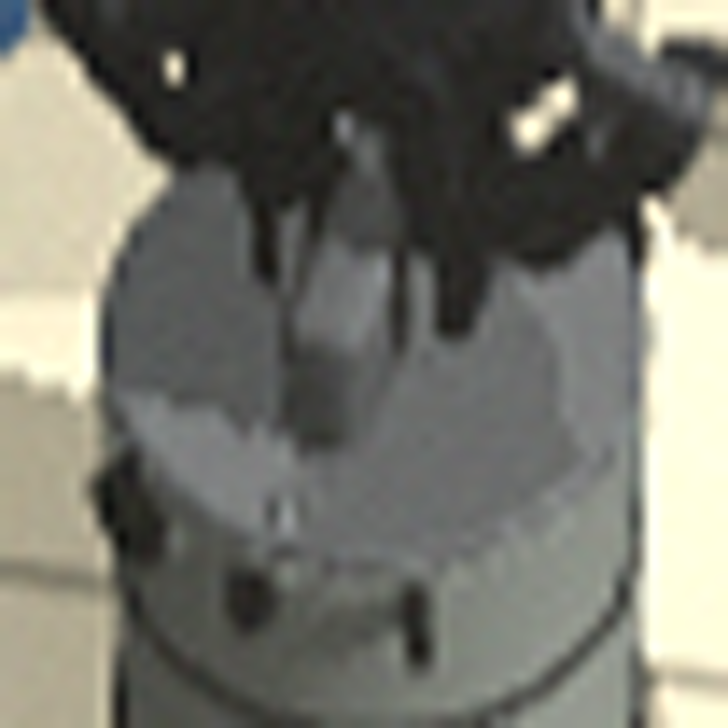

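View pics/c29b.png

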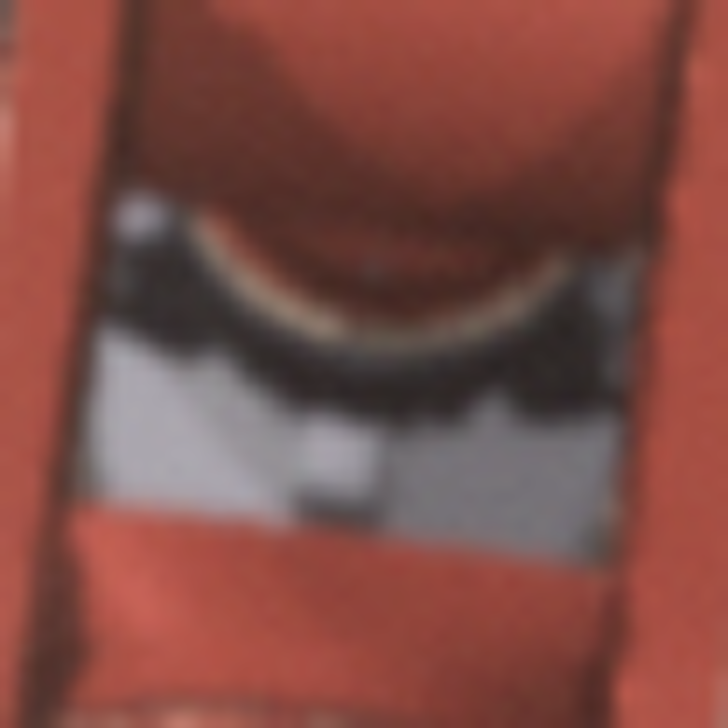

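Emit:
{"api": "carry_out", "payload": {
  "rows": [
    [[0,0,-0.5,0,0,0,5],[0,0,-0.5,0,0,0,5],[0,0,0,0,0,0,5],[0,0,0,0,0,0,5],[0,0,0,0,0,0,5]]
  ]
}}

```text
time: 24.65
tool_pos: [0.5435, 0.0161, 0.2376]
tool_rot: [-0.552, 0.553, 0.442, -0.441]
contact_force: [0.9, 0.2, 6.5]
gripper_width: 0.201
```

```bash
python3 - <<'E'
from ov import *
p,M,S=tcp();print(p,M[:,1].round(3),S['contact_force'],S['ft_torque'],S['time'],np.degrees(np.arctan2(M[1,0],M[0,0])),S['gripper_width'])
s=grab_frame('scene');cv2.imwrite('pics/s30.png',s)
s2=cv2.convertScaleAbs(s,alpha=2.)
g=np.array([.544,.016,.159])
yb=np.arctan2(M[1,0],M[0,0])-np.pi/2
d=np.array([np.cos(yb),np.sin(yb),0]);e=np.array([-d[1],d[0],0])
top=g+[0,0,.042]
bar=np.array([top+sx*.032*d+sy*.009*e for sx,sy in((1,1),(1,-1),(-1,-1),(-1,1),(1,1))])
P=[(np.array([g-.054*d,g+.054*d]),(0,255,255)),(bar,(0,255,0))]
cv2.imwrite('pics/c30.png',overlay(s2,'scene',P,241,184,26,14))
cv2.imwrite('pics/c30b.png',np.hstack([overlay(s,'scene',[],156,164,22,9),overlay(s,'scene',[],241,184,22,9)]))
E
```

```text
[0.54345624 0.01613609 0.23756201] [ 0.001 -0.    -1.   ] [0.91949968 0.24520105 6.53727142] [ 0.01954458  0.11629725 -0.0262905 ] 24.65 77.30759281847452 0.20059992348659006
```

View pics/c30.png

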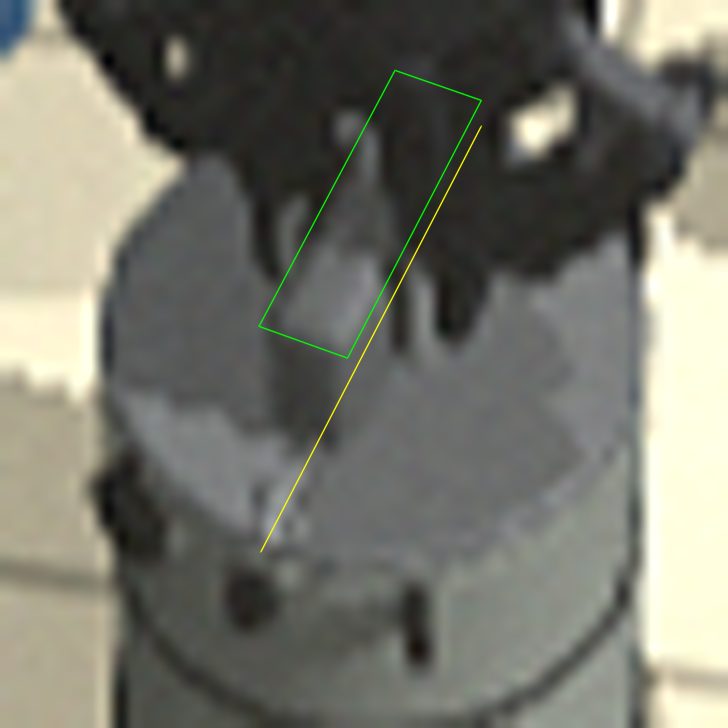

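View pics/s30.png

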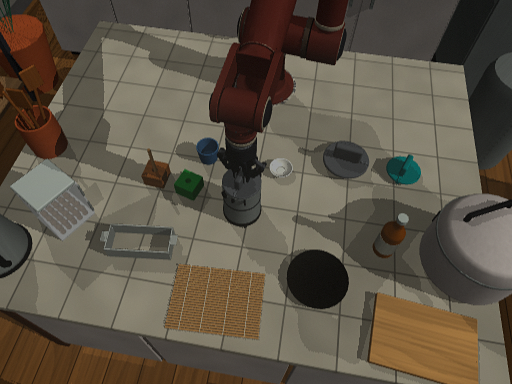

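```bash
python3 - <<'E'
from ov import *
s=cv2.imread('pics/s30.png')
s2=cv2.convertScaleAbs(s,alpha=2.8)
def face(yd):
  g=np.array([.544,.0162,.159]);yb=np.radians(yd)
  d=np.array([np.cos(yb),np.sin(yb),0]);e=np.array([-d[1],d[0],0]);z=np.array([0,0,.042])
  a,b=g+.032*d+.009*e,g+.032*d-.009*e
  return np.array([a,b,b+z,a+z,a]),np.array([b+z,b+z-.064*d,a+z-.064*d,a+z])
ims=[]
for y in(-12.7,-7,None):
  P=[] if y is None else [(q,(0,255,0)) for q in face(y)]
  ims.append(overlay(s2,'scene',P,239,184,13,20))
cv2.imwrite('pics/c31.png',np.hstack(ims[:2])[:, :800] if 0 else cv2.resize(np.hstack(ims),(798,266)))
cv2.imwrite('pics/c31a.png',ims[0]);cv2.imwrite('pics/c31c.png',ims[2])
E
```

```text
(no output)
```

View pics/c31a.png

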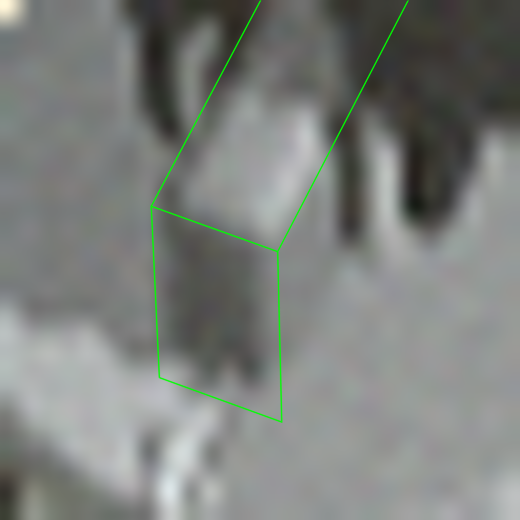

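View pics/c31c.png

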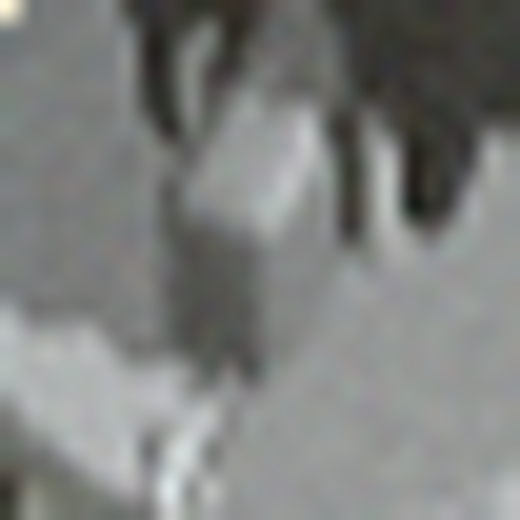

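View pics/c31.png

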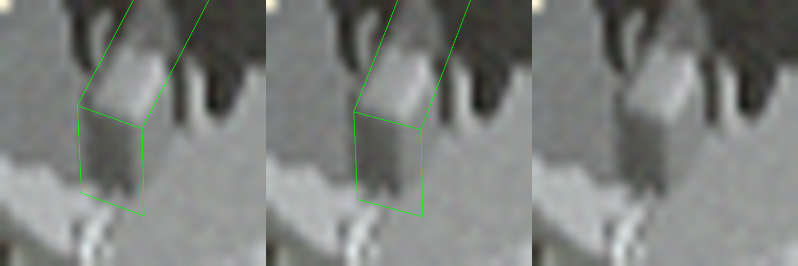

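Emit:
{"api": "carry_out", "payload": {
  "rows": [
    [[0,0,0,0,0,0,5],[0,0,0,0,0,0,5],[0,0,0,0,0,0,5],[0,0,0,0,0,0,5],[0,0,0,0,0,0,5]]
  ]
}}

```text
time: 25.2
tool_pos: [0.5435, 0.0161, 0.2376]
tool_rot: [-0.552, 0.553, 0.442, -0.441]
contact_force: [0.5, 0.7, 5.6]
gripper_width: 0.198
```

```bash
python3 - <<'E'
from ov import *
p,M,S=tcp();print(p,M[:,1].round(3),S['contact_force'],S['ft_torque'],S['time'],np.degrees(np.arctan2(M[1,0],M[0,0])),S['gripper_width'])
s=grab_frame('scene');cv2.imwrite('pics/s32.png',s)
s2=cv2.convertScaleAbs(s,alpha=2.)
cv2.imwrite('pics/c32.png',np.hstack([overlay(s2,'scene',[],239,184,22,9),overlay(s2,'scene',[],156,164,22,9)]))
E
```

```text
[0.5434654  0.01609434 0.23761217] [ 0.001 -0.    -1.   ] [0.49409294 0.66735337 5.63423053] [0.03472595 0.13983002 0.04120772] 25.2 77.30432801956246 0.1979884091560125
```

View pics/c32.png

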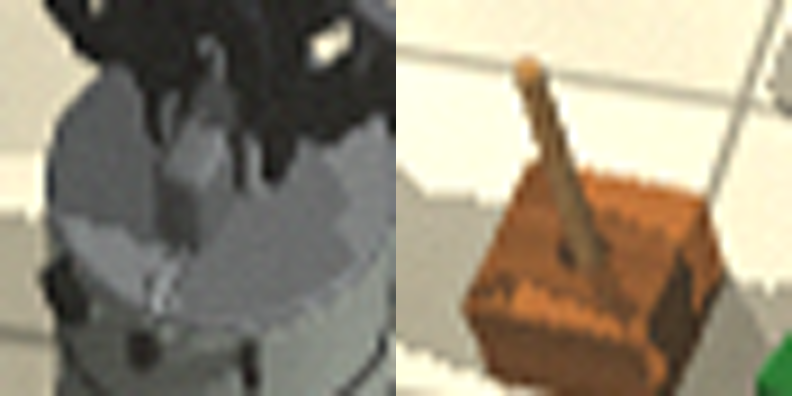

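```bash
python3 -c "
from plant import *
print(job_done())"
```

```text
the job is handed in; nothing more can be done
None
```

I handed the job in at about 25 s, with the gripper still holding the lid at the studs. No verdict was reported.

- **Nuts:** I stirred with the held stick, its foot about 4 mm above the cup floor. Afterwards the top picture showed all five nuts in the cup, each about 30–40 mm from where it lay. During the last part of the stir one nut slipped behind the stick, and the side force on the stick rose to about 8 N.
- **Stick:** It is back in the hole of the wooden stand and let go. The last picture shows it standing there.
- **Lid, entry:** I used the smaller grey lid. It went in along the entry ribs without resistance and settled with its grip about 180 mm above the counter. Pressing harder did not move it any lower.
- **Lid, turn:** I turned the gripper 31.6 degrees (about 0.55 rad) clockwise, and it was well short of the lock. Pose and grip stayed the same over the last half second, with 5–6 N of upward push on the gripper.
- **What disagreed:** The two cameras differed by 2–3 mm on the grinder's position, so I used the average. In the last picture the bar looked about 2 degrees short of the gripper's angle, which is still inside the allowed range. I could not read the switch ring directly.
- **Other things on the counter:** In the last full view the bystanders looked unmoved.

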